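# Sort the shear machine's change gears and prove one on the master gear

## Robot

A 7-joint arm with a two-finger parallel gripper is mounted at the origin on the work surface. World frame = base frame: x ahead of the robot, y to its left, z up, the work surface at z = 0. Lengths are in m, angles in rad, forces in N, time in s.
With the tool pointing down it reaches from about 0.425 to 0.875 m from the base axis. Payload 4.7 kg.
Tool frame: the origin (TCP) lies at the very end of the fingers, on their centre line; the grasp point (between the pads) lies 19 mm behind it; z points along the fingers, y is the line along which they close (so a half turn about z gives the same grasp; the last joint's range is limited). The gripper opens to 87 mm and grips with 3 to 60 N. Pads are 19 mm wide; open, the fingers measure 117 mm over their backs; the gripper's body (75 mm by 190 mm) begins 51 mm behind the grasp point.
Start: joints at [-1.192, 0.321, -0.07, 1.45, 0.023, 1.371, -0.057], TCP at [0.232, 0.607, 0.223] pointing down, gripper open.
Joint ranges: [-2.86, 2.86], [-0.3, 2.09], [-1.38, 1.24], [0.06, 2.45], [-1.56, 4.7], [0.09, 2.05], [-2.69, 2.69]. Speed limits (rad/s): [2.57, 2.57, 3.14, 3.14, 3.14, 3.14, 3.14].

## Interface

Orientations are given as a rotation vector (axis times angle).
In Python, from bench import ctrl, vision gives the robot as it stands.
- The arm moves only by the tool jog_arm, never from a script. Its argument "increments" is a list of rows, each an object of numbers: "tx", "ty", "tz": the shift along the tool's x, y, z in mm; "wx", "wy", "wz": the turn, a rotation vector about the tool's x, y, z in rad; "gripper": the opening, from 0 (shut) to 1 (fully open). In form: [{"tx": .., "ty": .., "tz": .., "wx": .., "wy": .., "wz": .., "gripper": ..}, ...]. A call has exactly 5 rows; each row is the pose to reach, as a shift and turn from the pose commanded when the call began, along the tool's axes at that moment; what a row does not reach only later rows make up. A row lasts 1/12 s, in which the tool goes at most 41.7 mm and 7.16 degrees, less where a joint would pass 70% of its speed; a pose out of reach is approached as far as the arm can. A call with a gripper value outside its range is refused whole. The fingers move at their own pace and stop on an object; "grip_force" is the grip in N (left out, the last holds). Time passes only in rows, so rows that repeat a pose let the fingers close, or fill a call up. It gives the time, the measured TCP pose, the force, the opening and the grip force at its end, in the units of the state.
- ctrl.get_state(): the state, without advancing time (a new reading comes with each control period).
- vision.get_image(name): name is "scene" or "top" or "wrist"; returns a dict with "color" (420x560x3 uint8, blue, green, red), "fx", "fy", "cx", "cy" (pixels), "k1" (the pictures are not rectified: a ray, as slopes to the right and down, at radius r is drawn at 1 + k1 r^2 times it, then the intrinsics apply), "extrinsics" (4x4, takes a point from world to camera coordinates). Camera axes: x right, y down, z forward; pixel columns grow to the right and rows downward; lengths in m; the calibration is good to about 2 mm. A picture is of the moment at which its call begins. There is no depth.
- ctrl.close_job(): hands the job in; it is judged then, once.
Trained networks look in the newest picture that a camera, given by its name, has taken for a name from the list of things; names that differ only in an ending like _2 or _b are one class to them, and where a whole thing is asked for, a point or a joint stands for the part that bears it (a point fixed in the world has none). Each returns a list of dicts, best first, with "conf" (0 to 1); they miss things now and then, are a little off and sometimes report something else, mostly with a low value. They report only what shows in the picture. A call takes as long as a camera call. They do not tell look-alikes from the thing itself.
- vision.spot_in(camera, thing): "bbox" ([left, top, right, bottom] in pixels, round what is visible of it).
The state is a dict: "time": time; "joint_positions": joint angles; "qd": joint speeds; "joint_torque": joint torques, N m; "position": TCP position; "tool_rot": TCP orientation; "ft_force": force on the tool from outside, world axes, zero at the start; "torque": the same for the moment, N m; "grip_width": opening from 0.0 (shut) to 1.0 (fully open); "grip_force": force on a finger pad.
Only numpy, scipy, OpenCV 4.12 (cv2) and the standard library are available. Lean on these libraries where they do the work, as an engineer would, in place of code of your own. Each camera call takes 0.05 s, during which the arm holds its last target. There are 200 camera calls.

## Task

Sort the three change gears from the sloping rack into the wooden tray by tooth count, lying flat with hubs up: 8 teeth in the left bay, 12 in the middle, 18 in the right (left as the robot sees it). Before you put the 12-tooth gear away, hold it upright by its hub in mesh with the master gear on the test stand and turn it so that it drives the master round by at least an eighth of a turn; never turn the master with the gripper. Set the gears down rather than dropping them, and leave everything else where it is.

Things in the scene. Friction and masses are not known exactly. Their poses are not given: they have to be found in the camera images.
- g8_mid (a point): Steel gear, 8 teeth, 70 mm over the tips. The small one. Up from its underside: round flange 44 mm wide, 0-10 mm; toothed disc 10-26 mm; smooth round hub to grip, 30 mm wide, 26-66 mm. Point on the axis 33 mm above the underside; z along the axis to the hub's free end, x through the middle of a tooth.
- g12_mid (a point): Steel gear, 12 teeth, 98 mm over the tips. Coarse teeth like the master's. Up from its underside: round flange 44 mm wide, 0-10 mm; toothed disc 10-26 mm; smooth round hub to grip, 30 mm wide, 26-66 mm. Point on the axis 33 mm above the underside; z along the axis to the hub's free end, x through the middle of a tooth.
- g18_mid (a point): Steel gear, 18 teeth, 98 mm over the tips. Finer, closer teeth; does not match the master. Up from its underside: round flange 44 mm wide, 0-10 mm; toothed disc 10-26 mm; smooth round hub to grip, 30 mm wide, 26-66 mm. Point on the axis 33 mm above the underside; z along the axis to the hub's free end, x through the middle of a tooth.
- rack: Fixed wooden board, 130 (x, down the slope) x 350 mm, left or right of the test stand. Origin mid-surface, 50 mm above the table; z is the board's normal, leaning 30 deg from vertical, away from the robot (+x). The gears lie on it hub outwards, axes along z, at x -5, y -112, 0, 112 mm, in any order, turned anyhow, each against two pins 8 mm tall just below its flange; they lift off along z.
- bay_left (a point): Middle of the floor of the left bay (robot's left, +y), 5 mm above the table. The fixed wooden tray stands left or right of the test stand and has three open bays in a row along its y, each 114 x 114 mm inside, walls 21 mm above the floor, 4 mm thick. z up. For the 8-tooth gear.
- bay_mid (a point): The same for the tray's middle bay, 118 mm from its neighbours. For the 12-tooth gear.
- bay_right (a point): The same for the tray's right bay (-y). For the 18-tooth gear.
- master_mid (a point): Centre of the dark steel master gear, half-way up its teeth, 38 mm above the table: 12 teeth 8.5 mm wide with round tips, 98 mm over the tips, root radius 33 mm, teeth 30-46 mm above the table, turning on an upright post that rises to 68 mm. Axes turn with it: x through the middle of a tooth, z up. The 12-tooth gear has the same teeth; in mesh the axes are 84 to 88 mm apart.
- master_mark (a point): Point on the master's marked tooth (small white dot), 45 mm from its axis, along its x.
- master (a joint): Angle of the master in rad, anticlockwise from above; any start. It turns both ways (-6 to 6 rad) against slight friction (0.02 N m) and does not coast.
- plate_spot (a point): Point on top of the test stand's fixed flat plate, 20 mm above the table, 86 mm from the master's axis on the robot's side; x points to that axis, z up. The plate is 100 mm wide and reaches 69 mm from this point towards the robot. A gear standing on its flange here is level with the master and at mesh depth.
- specimen_a: Bystander: upright concrete test cylinder, 50 mm across and 100 mm tall, in front of the test stand, between rack and tray. Origin at the middle of its underside.
- specimen_b: Bystander: upright concrete test cylinder, 50 mm across and 100 mm tall, towards the back at the left. Origin at the middle of its underside.
- core: Bystander: rock core 38 mm thick and 150 mm long along x, in a low wooden cradle 160 x 48 mm, 42 mm tall overall, behind the test stand. Origin at the middle of its underside.
- tin: Bystander: open aluminium soil tin, about 64 mm across and 45 mm tall, behind and to the left of the test stand. Origin at the middle of its underside.
- jar: Bystander: closed glass jar, 60 mm across and 85 mm tall, behind and to the right of the test stand. Origin at the middle of its underside.
- spanner: Bystander: steel spanner lying flat along its x axis, near the robot at the left. Origin at the middle of its underside.
- brick_half: Bystander: piece of brick 90 x 100 x 55 mm, near the robot at the right. Origin at the middle of its underside.
Not all that is in view belongs to the job. Leave any green or pink look-alike of the part that bears g18_mid alone.

How it is judged:
On the way, in this order (a step that is already met when the one before it is completed fails the run):
1. the 12-tooth gear is level and in mesh with the master gear, which has hardly turned yet (under a fourteenth of a turn) (horizontal distance between g12_mid and master_mid below 0.093 m and z of g12_mid in the frame of master_mid between 0.004 and 0.027 m and angle between g12_mid's own z axis and vertical below 0.17 rad and distance of master_mark from where it was at the start of the episode below 0.02 m), for 0.1 s.
2. in mesh with the 12-tooth gear, held by the fingers, the master has turned by an eighth of a turn or more from its start (horizontal distance between g12_mid and master_mid below 0.093 m and z of g12_mid in the frame of master_mid between 0.004 and 0.027 m and angle between g12_mid's own z axis and vertical below 0.17 rad and distance of master_mark from where it was at the start of the episode above 0.034 m and contact force between the fingers and g12 above 1 N), for 0.1 s.
At the end, for the whole second after the job is handed in: Each gear lies flat (within 6 degrees, hub up) and at rest on the floor of its own bay: 8 teeth left, 12 middle, 18 right, its axis within 32 mm of the bay's middle and its height within 5 mm (horizontal distance between g8_mid and bay_left below 0.032 m and z of g8_mid in the frame of bay_left between 0.028 and 0.037 m and angle between each of g8_mid, g12_mid, g18_mid's own z axis and vertical below 0.1 rad and linear speed of each of g8, g12, g18 below 0.02 m/s and horizontal distance between g12_mid and bay_mid below 0.032 m and z of g12_mid in the frame of bay_mid between 0.028 and 0.037 m and horizontal distance between g18_mid and bay_right below 0.032 m and z of g18_mid in the frame of bay_right between 0.028 and 0.037 m); the robot touches nothing.
It fails at once if the fingers or arm touch the master gear (contact force between any of the fingers, the arm and master above 1 N).
It fails at once if a gear is dropped (falls free by more than about 2 cm) ((linear speed of g8 above 0.6 m/s and contact force between the fingers and g8 below 0.1 N) or (linear speed of g12 above 0.6 m/s and contact force between the fingers and g12 below 0.1 N) or (linear speed of g18 above 0.6 m/s and contact force between the fingers and g18 below 0.1 N)).
It fails at once if a bystander is moved by more than 30 mm (distance of any of specimen_a, specimen_b, core, tin, jar, spanner, brick_half from where it was at the start of the episode above 0.03 m).
It also fails if it takes over 72 s, if anything falls off the work surface, if the arm or the gripper's body presses on something with over 40 N, if the wrist force passes 120 N, or if a joint passes its speed limit or range.

## Working session

There is one attempt and no reset: what is moved stays moved. The work goes in short steps, Python scripts to look and compute and a tool call to move; the robot and the scene stay as the last step left them, time stands still between calls to the robot, and variables do not carry over. Pictures are saved under pics/ and viewed, at most 10 in all, crops included, and the job is handed in when it is done.

Besides the shell and the picture viewer there is one more tool, called after "Call:" as name(argument=value, ...) on one line, values as JSON. jog_arm: Moves the arm, as the interface text tells. Its arguments: {"type":"object","properties":{"increments":{"type":"array"},"grip_force":{"type":"number"}},"required":["increments"]}

```bash
ls; mkdir -p pics; python3 - <<'E'
from bench import ctrl, vision
import cv2, numpy as np
s=ctrl.get_state(); print(s)
for n in("scene","top"):
    d=vision.get_image(n); cv2.imwrite(f"pics/{n}0.png",d["color"]); print(n,d["fx"],d["fy"],d["cx"],d["cy"],d["k1"],np.round(d["extrinsics"],4).tolist())
    for t in ["g8_mid","g12_mid","g18_mid","rack","master_mid","specimen_a"]:
        print(t,[(np.round(b["bbox"],1).tolist(),round(b["conf"],2)) for b in vision.spot_in(n,t)])
E
```

```text
pics
{'time': 0.0, 'joint_positions': array([-1.19193641,  0.32180421, -0.07007133,  1.45166247,  0.02262649,
        1.37081393, -0.05690348]), 'qd': array([ 5.53231389e-04,  1.87920909e-04, -1.15208611e-03,  6.48148596e-05,
       -4.65736040e-04,  2.21911536e-05,  6.67201244e-04]), 'joint_torque': array([-2.73514515e-04, -4.91292286e+01, -4.03990103e-01, -3.12516904e+01,
       -6.39516930e-02,  4.39185882e-02,  2.17985485e-04]), 'position': array([0.23173744, 0.6066943 , 0.22147992]), 'tool_rot': array([-5.69722904e-01, -3.08927958e+00,  2.96699117e-03]), 'ft_force': array([-0.4778717 , -0.44725307,  0.92083923]), 'torque': array([-0.01508897, -0.01973161,  0.02918642]), 'grip_force': 0.0, 'grip_width': 0.9993576084403901}
scene 503.5381745412382 503.5381745412382 283.70961937961147 198.0530002023786 -0.10051693042920735 [[-0.6833, 0.7301, -0.0078, 0.372], [0.5231, 0.4819, -0.703, -0.1983], [-0.5095, -0.4844, -0.7112, 1.8442], [0.0, 0.0, 0.0, 1.0]]
g8_mid [([324.4, 220.3, 349.8, 241.6], 0.62)]
g12_mid [([384.8, 252.8, 421.1, 285.6], 0.67)]
g18_mid [([352.9, 294.5, 389.3, 334.3], 
[... 340 characters left out ...]
3646 276.3268235599431 209.64907230798084 -0.09819190565588289 [[-0.0301, -0.9994, 0.0194, 0.013], [-0.9946, 0.028, -0.0994, 0.5468], [0.0988, -0.0223, -0.9949, 1.1124], [0.0, 0.0, 0.0, 1.0]]
g8_mid [([193.0, 214.0, 220.6, 245.1], 0.77)]
g12_mid [([94.2, 221.7, 136.3, 255.8], 0.56)]
g18_mid [([141.9, 218.9, 181.6, 255.8], 0.74), ([98.2, 291.1, 136.8, 333.2], 0.72), ([105.5, 167.1, 140.7, 201.0], 0.61)]
rack [([88.9, 209.8, 232.7, 270.3], 0.75)]
master_mid [([259.2, 152.3, 293.0, 188.5], 0.59), ([313.7, 202.2, 460.1, 265.4], 0.59), ([143.0, 134.0, 175.9, 165.1], 0.35)]
specimen_a [([267.3, 250.4, 287.1, 276.5], 0.78), ([258.3, 152.9, 294.4, 191.5], 0.75), ([144.3, 133.8, 172.7, 164.2], 0.72)]
```

```bash
python3 - <<'E'
import cv2
a=cv2.imread("pics/top0.png")[110:350,70:490]; cv2.imwrite("pics/top0c.png",cv2.resize(a,(798,456),interpolation=cv2.INTER_CUBIC))
E
```

```text
(no output)
```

View pics/top0c.png

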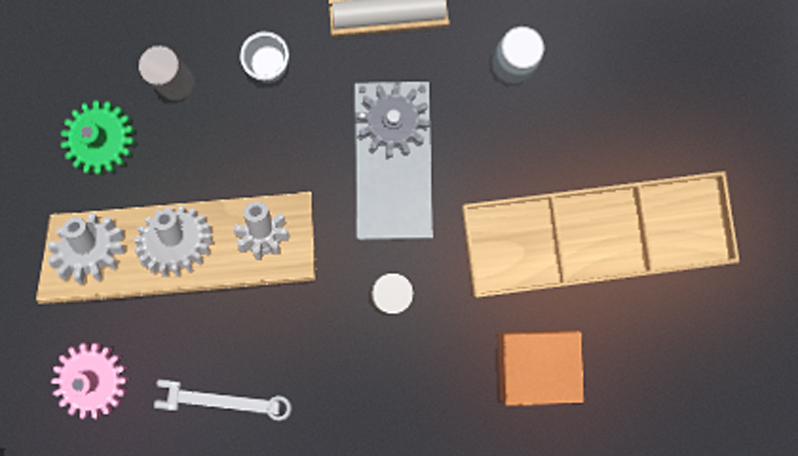

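View pics/scene0.png

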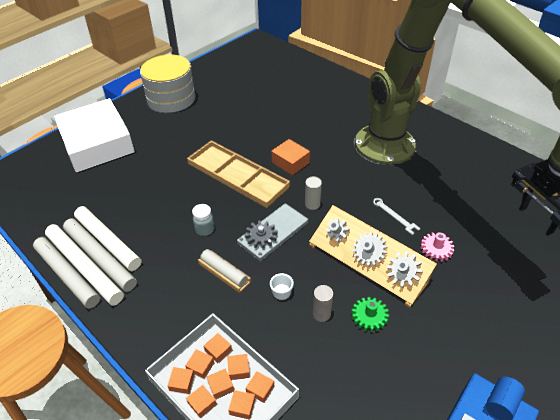

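```bash
cat > h.py <<'E'
import numpy as np, cv2
from scipy.spatial.transform import Rotation as R
from scipy.optimize import least_squares
from bench import ctrl, vision
def proj(d,P):
    E=np.asarray(d["extrinsics"]); c=np.atleast_2d(P)@E[:3,:3].T+E[:3,3]
    s=c[:,:2]/c[:,2:]; s=s*(1+d["k1"]*(s**2).sum(1,keepdims=True))
    return s*[d["fx"],d["fy"]]+[d["cx"],d["cy"]]
def ray(d,uv):
    q=(np.atleast_2d(uv)-[d["cx"],d["cy"]])/[d["fx"],d["fy"]]; s=q.copy()
    for _ in range(20): s=q/(1+d["k1"]*(s**2).sum(1,keepdims=True))
    E=np.asarray(d["extrinsics"]); D=np.c_[s,np.ones(len(s))]@E[:3,:3]
    return -E[:3,:3].T@E[:3,3], D
def atz(d,uv,z):
    o,D=ray(d,uv); return o+D*((z-o[2])/D[:,2:])
def rackT(p):   # p=x,y,yaw -> R,t
    return (R.from_euler('z',p[2])*R.from_euler('y',np.pi/6)).as_matrix(), np.array([p[0],p[1],.05])
E
python3 - <<'E'
from h import *
d=vision.get_image("top"); f=lambda L:np.array(L)/1.9+[70,110]
print("cam",ray(d,[[0,0]])[0])
c=f([[52,213],[311,193],[315,278],[38,298]]); B=np.array([[65,175,0],[65,-175,0],[-65,-175,0],[-65,175,0]])/1e3
def r(p): M,t=rackT(p); return (proj(d,B@M.T+t)-c).ravel()
s=least_squares(r,[.45,.25,0]); print("rack",s.x,s.fun.round(1))
M,t=rackT(s.x)
for y in(.112,0,-.112): print(M@[-.005,y,.066]+t, ((proj(d,M@[-.005,y,.066]+t)-[70,110])*1.9).round())
print("tray",atz(d,f([[463,205],[724,172],[739,262],[475,297]]),.026).round(4).tolist())
print("plate",atz(d,f([[355,82],[429,82],[433,238],[357,238]]),.02).round(4).tolist())
print("post",atz(d,f([[393,116]]),.068),"spec",atz(d,f([[392,294]]),.1))
w=vision.get_image("wrist"); s=ctrl.get_state()
T=R.from_rotvec(s["tool_rot"]).as_matrix(); o,D=ray(w,[[280,210]]); E=np.array(w["extrinsics"])
print("wristcam in tool",T.T@(o-s["position"]),"axes",(T.T@E[:3,:3].T).round(3),w["fx"],T.round(3))
E
```

```text
cam [0.43431918 0.02249599 1.16081141]
rack [0.48163533 0.27420145 0.04913452] [-0.2 -0.1  0.8 -0.2  0.2 -0.1 -0.8  0.3]
[0.50476975 0.3874744  0.10965768] [[ 75. 226.]]
[0.51027061 0.27560956 0.10965768] [[166. 219.]]
[0.51577146 0.16374473 0.10965768] [[257. 212.]]
tray [[0.5237, -0.0958, 0.026], [0.5579, -0.4515, 0.026], [0.4363, -0.4643, 0.026], [0.4028, -0.107, 0.026]]
plate [[0.6937, 0.0422, 0.02], [0.6911, -0.0571, 0.02], [0.4817, -0.0551, 0.02], [0.4846, 0.0449, 0.02]]
post [[ 0.63709928 -0.00608085  0.068     ]] spec [[0.41167061 0.00260621 0.1       ]]
wristcam in tool [ 0.07453744  0.00041669 -0.16211398] axes [[ 0.001 -0.963 -0.271]
 [ 1.     0.001  0.   ]
 [ 0.    -0.271  0.963]] 374.84075594157116 [[-0.934  0.357  0.   ]
 [ 0.357  0.934  0.   ]
 [-0.     0.    -1.   ]]
```

```bash
cat >> h.py <<'E'
RACK=[.4816,.2742,.0491]; TY=.096; TC=np.array([.4802,-.2796]); MA=np.array([.637,-.006])
def plan(wps,dmax=38.,amax=.115,st=None,rnd=1,ar=2):
    """wps: list of (Rm,p,minrows). prints calls of 5 rows (mm, rad in tool frame at call start)"""
    s=st or ctrl.get_state(); C=R.from_rotvec(s["tool_rot"]).as_matrix(); p=np.array(s["position"])
    rows=[]
    a,b=C,p
    for Rm,q,n in wps:
        rv=R.from_matrix(a.T@Rm).as_rotvec(); k=max(n,int(np.ceil(max(np.linalg.norm(q-b)*1e3/dmax,np.linalg.norm(rv)/amax))))
        rows+=[(a@R.from_rotvec(rv*i/k).as_matrix(),b+(q-b)*i/k) for i in range(1,k+1)]; a,b=Rm,q
    while len(rows)%5: rows.append(rows[-1])
    for i in range(0,len(rows),5):
        print("CALL")
        for Rm,q in rows[i:i+5]:
            t=np.round(C.T@(q-p)*1e3,rnd); w=np.round(R.from_matrix(C.T@Rm).as_rotvec(),ar)
            print(" ".join(f"{v:g}" for v in [*t,*w]))
        p=p+C@(t/1e3); C=C@R.from_rotvec(w).as_matrix()
def down(yaw): # tool down, tool y axis at angle yaw
    y=np.array([np.cos(yaw),np.sin(yaw),0]); z=np.array([0,0,-1.]); return np.c_[np.cross(y,z),y,z]
def rackpose(y,h,psi=0): # tool along -n above gear at y; psi turns about the board normal
    M,t=rackT(RACK); G=M@np.diag([-1,1,-1])
    return M@R.from_euler('z',psi).as_matrix()@np.diag([-1,1,-1.]), M@[-.005,y,h]+t
E
python3 - <<'E'
from h import *
Rm,q=rackpose(.112,.144); print(q)
plan([(Rm,q,5)],rnd=0)
E
```

```text
[0.54369133 0.38938628 0.17720766]
CALL
-34 -8 4 0.01 0.05 -0.04
-67 -17 8 0.02 0.09 -0.07
-101 -25 12 0.03 0.14 -0.11
-134 -34 17 0.04 0.19 -0.15
-168 -42 21 0.05 0.23 -0.18
CALL
-31 -14 -3 0.01 0.05 -0.04
-63 -28 -6 0.02 0.1 -0.08
-95 -43 -9 0.03 0.15 -0.11
-126 -57 -12 0.04 0.19 -0.15
-158 -71 -15 0.05 0.24 -0.19
CALL
-27 -20 -9 0.01 0.05 -0.03
-27 -20 -9 0.01 0.05 -0.03
-27 -20 -9 0.01 0.05 -0.03
-27 -20 -9 0.01 0.05 -0.03
-27 -20 -9 0.01 0.05 -0.03
```

Call:
jog_arm(increments=[{"tx": -34,"ty": -8,"tz": 4,"wx": 0.01,"wy": 0.05,"wz": -0.04,"gripper": 1},{"tx": -67,"ty": -17,"tz": 8,"wx": 0.02,"wy": 0.09,"wz": -0.07,"gripper": 1},{"tx": -101,"ty": -25,"tz": 12,"wx": 0.03,"wy": 0.14,"wz": -0.11,"gripper": 1},{"tx": -134,"ty": -34,"tz": 17,"wx": 0.04,"wy": 0.19,"wz": -0.15,"gripper": 1},{"tx": -168,"ty": -42,"tz": 21,"wx": 0.05,"wy": 0.23,"wz": -0.18,"gripper": 1}])

```text
time: 1.22
position: [0.3755, 0.5066, 0.2017]
tool_rot: [-0.265, -2.893, 0.009]
ft_force: [0.6, 1.2, -0.4]
grip_width: 1.0
grip_force: 0.0
```

Call:
jog_arm(increments=[{"tx": -31,"ty": -14,"tz": -3,"wx": 0.01,"wy": 0.05,"wz": -0.04,"gripper": 1},{"tx": -63,"ty": -28,"tz": -6,"wx": 0.02,"wy": 0.1,"wz": -0.08,"gripper": 1},{"tx": -95,"ty": -43,"tz": -9,"wx": 0.03,"wy": 0.15,"wz": -0.11,"gripper": 1},{"tx": -126,"ty": -57,"tz": -12,"wx": 0.04,"wy": 0.19,"wz": -0.15,"gripper": 1},{"tx": -158,"ty": -71,"tz": -15,"wx": 0.05,"wy": 0.24,"wz": -0.19,"gripper": 1}])

```text
time: 1.63
position: [0.5169, 0.4083, 0.1822]
tool_rot: [0.019, -2.663, 0.016]
ft_force: [-0.4, 0.6, 0.5]
grip_width: 0.998
grip_force: 0.0
```

Call:
jog_arm(increments=[{"tx": -27,"ty": -20,"tz": -9,"wx": 0.01,"wy": 0.05,"wz": -0.03,"gripper": 1},{"tx": -27,"ty": -20,"tz": -9,"wx": 0.01,"wy": 0.05,"wz": -0.03,"gripper": 1},{"tx": -27,"ty": -20,"tz": -9,"wx": 0.01,"wy": 0.05,"wz": -0.03,"gripper": 1},{"tx": -27,"ty": -20,"tz": -9,"wx": 0.01,"wy": 0.05,"wz": -0.03,"gripper": 1},{"tx": -27,"ty": -20,"tz": -9,"wx": 0.01,"wy": 0.05,"wz": -0.03,"gripper": 1}])

```text
time: 2.05
position: [0.5431, 0.3913, 0.1787]
tool_rot: [0.062, -2.614, 0.019]
ft_force: [0.4, -0.3, -0.1]
grip_width: 0.997
grip_force: 0.0
```

```bash
python3 - <<'E'
from h import *
s=ctrl.get_state(); Rm,q=rackpose(.112,.144)
print(s["time"],s["joint_positions"].round(2),s["position"]-q, R.from_matrix(Rm.T@R.from_rotvec(s["tool_rot"]).as_matrix()).as_rotvec())
w=vision.get_image("wrist"); im=w["color"].copy(); cv2.imwrite("pics/w1raw.png",im)
M,t=rackT(RACK); a=np.linspace(0,2*np.pi,60)
for y in(.112,0,):
  for rr,h in((.015,.066),(.049,.026),(.049,.010)):
    P=np.c_[-.005+rr*np.cos(a),y+rr*np.sin(a),0*a+h]@M.T+t
    cv2.polylines(im,[proj(w,P).round().astype(int)],True,(0,0,255) if h!=.01 else (255,0,0),1)
cv2.imwrite("pics/w1.png",im)
# rectified view of the gear-tooth top plane, 0.25 mm/px
N=480;v,u=np.mgrid[:N,:N]; L=np.c_[-.005-(v.ravel()-240)*-.00025*1, .112+(240-u.ravel())*.00025, np.full(N*N,.026)]
m=proj(w,L@M.T+t).astype(np.float32).reshape(N,N,2); cv2.imwrite("pics/r1.png",cv2.remap(w["color"],m[...,0],m[...,1],1))
E
```

```text
2.05 [-0.54  0.77  0.01  0.97 -0.25  1.87  1.07] [-0.00057829  0.00189805  0.00144267] [0.00065011 0.00363571 0.00220278]
```

View pics/w1.png

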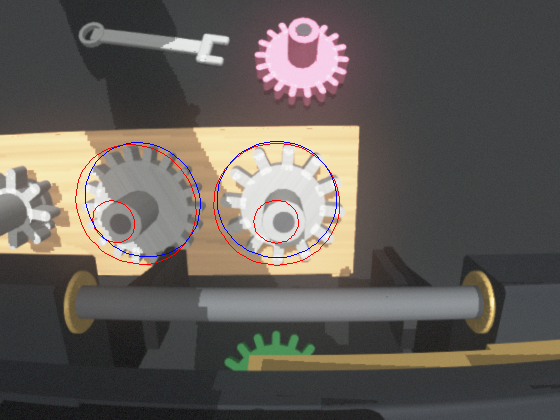

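```bash
python3 - <<'E'
from h import *
w=vision.get_image("wrist")
P=np.array([[-.005,.112,.066],[-.005,0,.066],[-.065,.175,0]]); c=np.array([[284,221.5],[120,223],[358,126]])
def r(p): M,t=rackT(p); return (proj(w,P@M.T+t)-c).ravel()
s=least_squares(r,RACK); print(s.x,s.fun.round(1))
M,t=rackT(s.x); im=cv2.imread("pics/w1raw.png"); a=np.linspace(0,2*np.pi,60)
N=480;v,u=np.mgrid[:N,:N]; L=np.c_[-.005+(v.ravel()-240)*.00025, .112+(u.ravel()-240)*.00025, np.full(N*N,.026)]
m=proj(w,L@M.T+t).astype(np.float32).reshape(N,N,2); o=cv2.remap(im,m[...,0],m[...,1],1)
for k in range(12): cv2.line(o,(240,240),(int(240+200*np.sin(k*np.pi/6)),int(240-200*np.cos(k*np.pi/6))),(0,0,255),1)
for rr,h in((.015,.066),(.049,.026)):
    Q=proj(w,np.c_[-.005+rr*np.cos(a),.112+rr*np.sin(a),0*a+h]@M.T+t); cv2.polylines(im,[Q.round().astype(int)],True,(0,0,255),1)
cv2.imwrite("pics/r1.png",np.hstack([o,cv2.resize(im[120:280,190:360],None,fx=1.8,fy=1.8*480/288/1.0)[:480]]))
E
```

```text
[0.48253616 0.27903936 0.06225377] [-0.9  0.   0.3  0.4  0.8 -0.5]
```

View pics/r1.png

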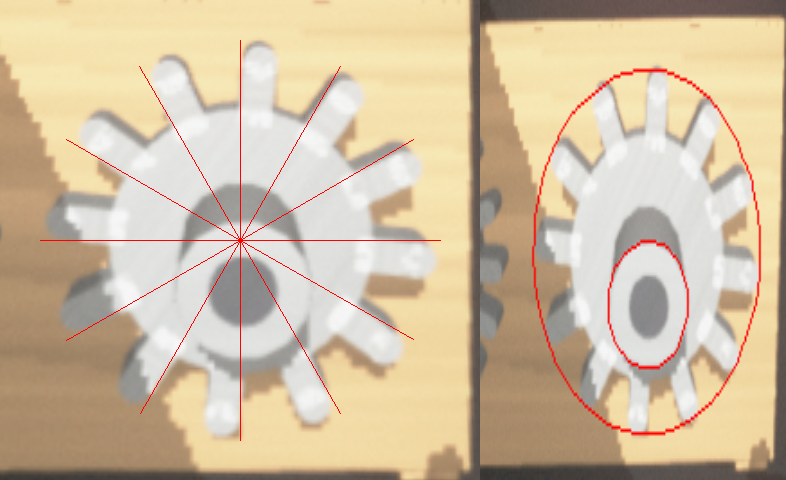

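```bash
sed -i 's/^RACK=.*\];  *TY/TY/; s/^RACK=\[[^]]*\]/RACK=[.4823,.2782,.059]/' h.py; cat >> h.py <<'E'
def bay(k): # 1 left,0 mid,-1 right
    return TC+.118*k*np.array([-np.sin(TY),np.cos(TY)])
P3=lambda xy,z: np.array([xy[0],xy[1],z])
E
python3 - <<'E'
from h import *
a=rackpose(-.112,.134); b=rackpose(-.112,.033)
plan([(*a,1),(*b,5)],rnd=0)
E
```

```text
Traceback (most recent call last):
  File "h.py", line 37, in rackpose
    M,t=rackT(RACK); G=M@np.diag([-1,1,-1])
              ^^^^
NameError: name 'RACK' is not defined
```

```bash
sed -i 's/^TY=.096/RACK=[.4823,.2782,.059]; TY=.096/' h.py; grep -n RACK= h.py
python3 - <<'E'
from h import *
a=rackpose(-.112,.134); b=rackpose(-.112,.033)
plan([(*a,10),(*b,5)],rnd=0)
E
```

```text
18:RACK=[.4823,.2782,.059]; TY=.096; TC=np.array([.4802,-.2796]); MA=np.array([.637,-.006])
CALL
-0 -22 1 0 -0 -0
-1 -44 2 0 -0 -0
-1 -66 3 0 -0 -0
-2 -89 4 0 -0 -0
-2 -111 5 0 -0 -0.01
CALL
-0 -22 1 0 -0 0
-0 -44 3 0 -0 0
-0 -66 4 0 -0 0
-0 -88 5 0 -0 0
-1 -110 6 0 -0 -0
CALL
0 -1 20 0 -0 -0
0 -1 40 0 -0 -0
0 -1 60 0 -0 -0
0 -1 81 0 -0 -0
0 -1 101 0 -0 -0
```

Call:
jog_arm(increments=[{"tx": 0,"ty": -22,"tz": 1},{"tx": -1,"ty": -44,"tz": 2},{"tx": -1,"ty": -66,"tz": 3},{"tx": -2,"ty": -89,"tz": 4},{"tx": -2,"ty": -111,"tz": 5,"wz": -0.01}])

```text
validation failed for argument at $.in...
```

Call:
jog_arm(increments=[{"tx": 0,"ty": -22,"tz": 1},{"tx": 0,"ty": -44,"tz": 3},{"tx": 0,"ty": -66,"tz": 4},{"tx": 0,"ty": -88,"tz": 5},{"tx": -1,"ty": -110,"tz": 6}])

```text
validation failed for argument at $.in...
```

Call:
jog_arm(increments=[{"tz": 10},{"tz": 20},{"tz": 30},{"tz": 40},{"tz": 50}])

```text
validation failed for argument at $.in...
```

```bash
cat >> h.py <<'E'
def rackerr(y,h):
    s=ctrl.get_state(); Rm,q=rackpose(y,h); C=R.from_rotvec(s["tool_rot"]).as_matrix()
    print("t",s["time"],"to go (tool mm)",(C.T@(q-s["position"])*1e3).round(1),"rot",R.from_matrix(C.T@Rm).as_rotvec().round(3),"j",s["joint_positions"].round(2))
def hubfit(y,pic):
    """wrist picture: board overlay check for the gear at y"""
    w=vision.get_image("wrist"); im=w["color"].copy(); M,t=rackT(RACK); a=np.linspace(0,2*np.pi,60)
    for rr,h in((.015,.066),(.022,.026)):
        cv2.polylines(im,[proj(w,np.c_[-.005+rr*np.cos(a),y+rr*np.sin(a),0*a+h]@M.T+t).round().astype(int)],True,(0,0,255),1)
    cv2.imwrite(pic,im)
E
python3 - <<'E'
from h import *
rackerr(-.112,.033); hubfit(-.112,"pics/w2.png")
E
```

```text
t 2.15 to go (tool mm) [  -4.  -221.9  111.8] rot [ 0.004 -0.002 -0.01 ] j [-0.54  0.77  0.01  0.97 -0.25  1.87  1.07]
```

View pics/w2.png

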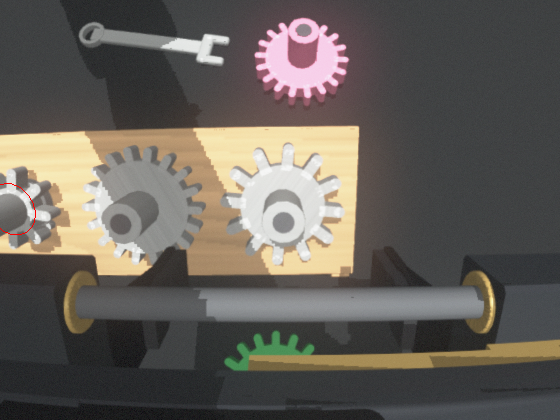

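The fields are all mandatory, so nothing moved. The picture is the same view as before, with the 12-tooth hub at (284,222). I'll resend the moves with every field filled in.

Call:
jog_arm(increments=[{"tx": 0,"ty": -22,"tz": 1,"wx": 0,"wy": 0,"wz": 0,"gripper": 1},{"tx": -1,"ty": -44,"tz": 2,"wx": 0,"wy": 0,"wz": 0,"gripper": 1},{"tx": -1,"ty": -66,"tz": 3,"wx": 0,"wy": 0,"wz": 0,"gripper": 1},{"tx": -2,"ty": -89,"tz": 4,"wx": 0,"wy": 0,"wz": 0,"gripper": 1},{"tx": -2,"ty": -111,"tz": 5,"wx": 0,"wy": 0,"wz": -0.01,"gripper": 1}])

```text
time: 2.62
position: [0.5478, 0.2786, 0.1738]
tool_rot: [0.074, -2.615, 0.017]
ft_force: [-0.5, -0.0, -0.2]
grip_width: 0.997
grip_force: 0.0
```

Call:
jog_arm(increments=[{"tx": 0,"ty": -22,"tz": 1,"wx": 0,"wy": 0,"wz": 0,"gripper": 1},{"tx": 0,"ty": -44,"tz": 3,"wx": 0,"wy": 0,"wz": 0,"gripper": 1},{"tx": 0,"ty": -66,"tz": 4,"wx": 0,"wy": 0,"wz": 0,"gripper": 1},{"tx": 0,"ty": -88,"tz": 5,"wx": 0,"wy": 0,"wz": 0,"gripper": 1},{"tx": -1,"ty": -110,"tz": 6,"wx": 0,"wy": 0,"wz": 0,"gripper": 1}])

```text
time: 3.03
position: [0.5517, 0.1688, 0.1682]
tool_rot: [0.074, -2.615, 0.017]
ft_force: [-0.3, -1.2, -0.4]
grip_width: 1.0
grip_force: 0.0
```

Call:
jog_arm(increments=[{"tx": 0,"ty": 0,"tz": 10,"wx": 0,"wy": 0,"wz": 0,"gripper": 1},{"tx": 0,"ty": 0,"tz": 20,"wx": 0,"wy": 0,"wz": 0,"gripper": 1},{"tx": 0,"ty": 0,"tz": 30,"wx": 0,"wy": 0,"wz": 0,"gripper": 1},{"tx": 0,"ty": 0,"tz": 40,"wx": 0,"wy": 0,"wz": 0,"gripper": 1},{"tx": 0,"ty": 0,"tz": 40,"wx": 0,"wy": 0,"wz": 0,"gripper": 1}])

```text
time: 3.45
position: [0.5296, 0.1692, 0.1305]
tool_rot: [0.075, -2.609, 0.018]
ft_force: [-0.7, -0.1, -0.4]
grip_width: 0.999
grip_force: 0.0
```

```bash
python3 - <<'E'
from h import *
rackerr(-.112,.033); hubfit(-.112,"pics/w3.png")
E
```

```text
t 3.45 to go (tool mm) [-0.4 -0.5 57.1] rot [ 0.002 -0.008 -0.001] j [-0.33  0.59  0.07  1.36 -0.15  1.71  1.39]
```

View pics/w3.png

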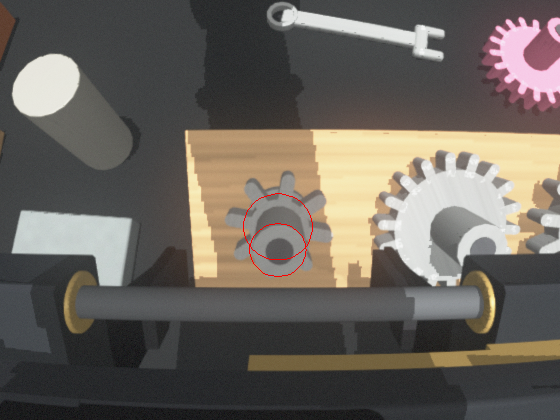

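The predicted circle lands on the 8-tooth hub top at (279,250), so I'll descend, grip and lift.

Call:
jog_arm(increments=[{"tx": 0,"ty": 0,"tz": 15,"wx": 0,"wy": 0,"wz": 0,"gripper": 1},{"tx": 0,"ty": 0,"tz": 30,"wx": 0,"wy": 0,"wz": 0,"gripper": 1},{"tx": 0,"ty": 0,"tz": 45,"wx": 0,"wy": 0,"wz": 0,"gripper": 1},{"tx": 0,"ty": -0.5,"tz": 57,"wx": 0,"wy": -0.01,"wz": 0,"gripper": 0.9},{"tx": 0,"ty": -0.5,"tz": 57,"wx": 0,"wy": -0.01,"wz": 0,"gripper": 0.7}])

```text
time: 3.92
position: [0.5013, 0.1663, 0.0816]
tool_rot: [0.073, -2.619, 0.018]
ft_force: [0.1, 0.5, 0.3]
grip_width: 0.919
grip_force: 0.0
```

Call:
jog_arm(increments=[{"tx": 0,"ty": 0,"tz": 0,"wx": 0,"wy": 0,"wz": 0,"gripper": 0.2},{"tx": 0,"ty": 0,"tz": 0,"wx": 0,"wy": 0,"wz": 0,"gripper": 0.2},{"tx": 0,"ty": 0,"tz": 0,"wx": 0,"wy": 0,"wz": 0,"gripper": 0.2},{"tx": 0,"ty": 0,"tz": 0,"wx": 0,"wy": 0,"wz": 0,"gripper": 0.2},{"tx": 0,"ty": 0,"tz": 0,"wx": 0,"wy": 0,"wz": 0,"gripper": 0.2}], grip_force=50)

```text
time: 4.33
position: [0.504, 0.1659, 0.0834]
tool_rot: [0.072, -2.624, 0.017]
ft_force: [0.8, 0.2, 0.0]
grip_width: 0.552
grip_force: 0.0
```

```bash
python3 - <<'E'
from h import *
s=ctrl.get_state(); print(s["grip_width"],s["grip_force"],s["ft_force"]); rackerr(-.112,.033)
a=rackpose(-.112,.12); D=down(1.05); b=bay(1)
plan([(*a,5),(D,P3([.49,.06],.21),8),(D,P3(b,.14),5),(D,P3(b,.040),10)],rnd=0,dmax=30)
E
```

```text
0.5515732671265919 0.0 [0.80661802 0.17767839 0.00473354]
t 4.3333 to go (tool mm) [1.4 1.3 3.4] rot [ 0.004  0.007 -0.003] j [-0.34  0.57  0.07  1.48 -0.14  1.59  1.39]
CALL
0 0 -17 0 0 -0
0 1 -33 0 0 -0
0 1 -50 0 0 -0
1 1 -67 0 0.01 -0
1 2 -84 0 0.01 -0
CALL
10 -14 -2 -0.02 -0.07 0.07
20 -27 -4 -0.03 -0.13 0.14
29 -40 -6 -0.05 -0.19 0.21
39 -54 -8 -0.07 -0.26 0.28
49 -67 -10 -0.09 -0.32 0.35
CALL
4 -15 -5 -0.02 -0.06 0.07
7 -31 -11 -0.04 -0.13 0.14
11 -46 -16 -0.06 -0.19 0.21
3 -73 -8 -0.06 -0.19 0.21
-4 -100 1 -0.06 -0.19 0.21
CALL
-12 -25 8 0 -0 0
-23 -51 17 0 -0 0
-35 -76 26 0 -0 0
-46 -102 35 0 -0 0
-58 -127 43 0 -0 0
CALL
-11 -26 9 0 -0 0
-11 -26 19 0 -0 0
-11 -26 29 0 -0 0
-11 -26 39 0 -0 0
-11 -26 49 0 -0 0
CALL
-0 0 10 0 -0 0
-0 0 20 0 -0 0
-0 0 30 0 -0 0
-0 0 40 0 -0 0
-0 0 50 0 -0 0
CALL
-0 0 10 0 -0 0
-0 0 10 0 -0 0
-0 0 10 0 -0 0
-0 0 10 0 -0 0
-0 0 10 0 -0 0
```

Call:
jog_arm(increments=[{"tx": 0,"ty": 0,"tz": 0,"wx": 0,"wy": 0,"wz": 0,"gripper": 0.2},{"tx": 0,"ty": 0,"tz": 0,"wx": 0,"wy": 0,"wz": 0,"gripper": 0.2},{"tx": 0,"ty": 0,"tz": 0,"wx": 0,"wy": 0,"wz": 0,"gripper": 0.2},{"tx": 0,"ty": 0,"tz": 0,"wx": 0,"wy": 0,"wz": 0,"gripper": 0.2},{"tx": 0,"ty": 0,"tz": 0,"wx": 0,"wy": 0,"wz": 0,"gripper": 0.2}], grip_force=50)

```text
time: 4.75
position: [0.5036, 0.1667, 0.0831]
tool_rot: [0.072, -2.624, 0.015]
ft_force: [1.2, 1.3, -0.1]
grip_width: 0.332
grip_force: 50.0
```

Call:
jog_arm(increments=[{"tx": 0,"ty": 0,"tz": -10,"wx": 0,"wy": 0,"wz": 0,"gripper": 0.2},{"tx": 0,"ty": 0,"tz": -30,"wx": 0,"wy": 0,"wz": 0,"gripper": 0.2},{"tx": 0,"ty": 0,"tz": -50,"wx": 0,"wy": 0,"wz": 0,"gripper": 0.2},{"tx": 0,"ty": 0,"tz": -70,"wx": 0,"wy": 0,"wz": 0,"gripper": 0.2},{"tx": 0,"ty": 0,"tz": -84,"wx": 0,"wy": 0,"wz": 0,"gripper": 0.2}])

```text
time: 5.17
position: [0.5463, 0.1671, 0.1573]
tool_rot: [0.07, -2.624, 0.018]
ft_force: [0.3, -0.1, -3.9]
grip_width: 0.332
grip_force: 50.0
```

```bash
python3 - <<'E'
from h import *
s=ctrl.get_state(); print(s["grip_width"],s["grip_force"],s["ft_force"]); rackerr(-.112,.033)
D=down(1.05); b=bay(1)
plan([(D,P3([.49,.06],.21),10),(D,P3(b,.16),10),(D,P3(b,.05),5)],rnd=0,dmax=30)
E
```

```text
0.33235316737038706 49.97609920799732 [ 0.31031386 -0.08506602 -3.91734777]
t 5.1667 to go (tool mm) [ 1.6  2.4 88.6] rot [ 0.003  0.007 -0.005] j [-0.33  0.59  0.08  1.3  -0.14  1.76  1.38]
CALL
8 -10 -2 -0.01 -0.05 0.06
16 -21 -3 -0.03 -0.1 0.11
24 -31 -5 -0.04 -0.15 0.17
32 -42 -6 -0.06 -0.2 0.22
40 -52 -8 -0.07 -0.25 0.28
CALL
4 -12 -3 -0.02 -0.05 0.06
8 -24 -7 -0.03 -0.1 0.11
12 -36 -11 -0.05 -0.15 0.17
17 -48 -15 -0.06 -0.2 0.23
21 -60 -19 -0.08 -0.25 0.28
CALL
-9 -20 5 0 -0 0
-18 -40 10 0 -0 0
-28 -61 15 0 -0 0
-37 -81 20 0 -0 0
-46 -101 25 0 -0 0
CALL
-9 -21 5 0 -0 0
-18 -41 10 0 -0 0
-28 -61 15 0 -0 0
-37 -82 20 0 -0 0
-46 -102 25 0 -0 0
CALL
0 -0 22 0 -0 0
-0 -0 44 0 -0 0
-0 -0 66 0 -0 0
-0 -0 88 0 -0 0
-0 -0 110 0 -0 0
```

Call:
jog_arm(increments=[{"tx": 8,"ty": -10,"tz": -2,"wx": -0.01,"wy": -0.05,"wz": 0.06,"gripper": 0.2},{"tx": 16,"ty": -21,"tz": -3,"wx": -0.03,"wy": -0.1,"wz": 0.11,"gripper": 0.2},{"tx": 24,"ty": -31,"tz": -5,"wx": -0.04,"wy": -0.15,"wz": 0.17,"gripper": 0.2},{"tx": 32,"ty": -42,"tz": -6,"wx": -0.06,"wy": -0.2,"wz": 0.22,"gripper": 0.2},{"tx": 40,"ty": -52,"tz": -8,"wx": -0.07,"wy": -0.25,"wz": 0.28,"gripper": 0.2}])

```text
time: 5.58
position: [0.5167, 0.1119, 0.1827]
tool_rot: [-0.346, -2.859, 0.016]
ft_force: [-0.4, 0.4, -2.4]
grip_width: 0.335
grip_force: 50.0
```

Call:
jog_arm(increments=[{"tx": 4,"ty": -12,"tz": -3,"wx": -0.02,"wy": -0.05,"wz": 0.06,"gripper": 0.2},{"tx": 8,"ty": -24,"tz": -7,"wx": -0.03,"wy": -0.1,"wz": 0.11,"gripper": 0.2},{"tx": 12,"ty": -36,"tz": -11,"wx": -0.05,"wy": -0.15,"wz": 0.17,"gripper": 0.2},{"tx": 17,"ty": -48,"tz": -15,"wx": -0.06,"wy": -0.2,"wz": 0.23,"gripper": 0.2},{"tx": 21,"ty": -60,"tz": -19,"wx": -0.08,"wy": -0.25,"wz": 0.28,"gripper": 0.2}])

```text
time: 6.0
position: [0.4877, 0.0592, 0.2091]
tool_rot: [-0.81, -3.034, -0.003]
ft_force: [0.2, 0.2, -3.0]
grip_width: 0.334
grip_force: 50.0
```

Call:
jog_arm(increments=[{"tx": -9,"ty": -20,"tz": 5,"wx": 0,"wy": 0,"wz": 0,"gripper": 0.2},{"tx": -18,"ty": -40,"tz": 10,"wx": 0,"wy": 0,"wz": 0,"gripper": 0.2},{"tx": -28,"ty": -61,"tz": 15,"wx": 0,"wy": 0,"wz": 0,"gripper": 0.2},{"tx": -37,"ty": -81,"tz": 20,"wx": 0,"wy": 0,"wz": 0,"gripper": 0.2},{"tx": -46,"ty": -101,"tz": 25,"wx": 0,"wy": 0,"wz": 0,"gripper": 0.2}])

```text
time: 6.42
position: [0.4774, -0.0518, 0.1832]
tool_rot: [-0.805, -3.033, -0.003]
ft_force: [0.0, 1.2, -2.9]
grip_width: 0.335
grip_force: 50.0
```

Call:
jog_arm(increments=[{"tx": -9,"ty": -21,"tz": 5,"wx": 0,"wy": 0,"wz": 0,"gripper": 0.2},{"tx": -18,"ty": -41,"tz": 10,"wx": 0,"wy": 0,"wz": 0,"gripper": 0.2},{"tx": -28,"ty": -61,"tz": 15,"wx": 0,"wy": 0,"wz": 0,"gripper": 0.2},{"tx": -37,"ty": -82,"tz": 20,"wx": 0,"wy": 0,"wz": 0,"gripper": 0.2},{"tx": -46,"ty": -102,"tz": 25,"wx": 0,"wy": 0,"wz": 0,"gripper": 0.2}])

```text
time: 6.83
position: [0.4666, -0.1631, 0.1578]
tool_rot: [-0.805, -3.032, -0.004]
ft_force: [0.8, -0.1, -2.9]
grip_width: 0.331
grip_force: 50.0
```

```bash
cat >> h.py <<'E'
def overlay(pic,ms=None):
    w=vision.get_image("wrist"); im=w["color"].copy(); Rz=R.from_euler('z',TY).as_matrix()
    for k in(1,0,-1):
        q=np.array([[57,57],[57,-57],[-57,-57],[-57,57]])/1e3
        for z,col in((.026,(0,0,255)),(.005,(255,0,0))):
            P=np.c_[q,np.zeros(4)]@Rz.T+P3(bay(k),z)
            cv2.polylines(im,[np.clip(proj(w,P),-999,1999).round().astype(int)],True,col,1)
    a=np.linspace(0,2*np.pi,60)
    for z,r in((.046,.049),(.046,.033),(.068,.008)): cv2.polylines(im,[np.clip(proj(w,np.c_[MA[0]+r*np.cos(a),MA[1]+r*np.sin(a),0*a+z]),-999,1999).round().astype(int)],True,(0,0,255),1)
    cv2.imwrite(pic,im)
E
python3 - <<'E'
from h import *
s=ctrl.get_state(); print(s["time"],s["position"],s["grip_width"],s["ft_force"],s["joint_positions"].round(2)); overlay("pics/w4.png")
D=down(1.05); b=bay(1)
plan([(D,P3(b,.05),5)],rnd=0)
E
```

```text
6.8333 [ 0.46656485 -0.16306676  0.15777048] 0.33090558513433643 [ 0.78538748 -0.05292575 -2.8535008 ] [-0.12  0.03  0.41  1.92 -0.02  1.19  1.35]
CALL
-0 2 21 -0 -0 -0
-0 3 43 -0 -0 -0
-0 5 64 -0 -0 -0
-1 6 86 -0 -0 -0
-1 8 107 -0 -0 -0
```

View pics/w4.png

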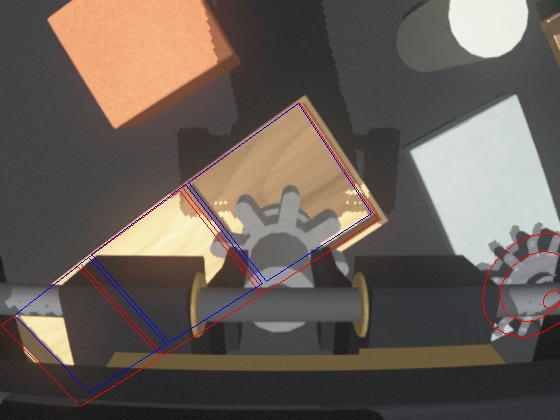

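```bash
python3 - <<'E'
from h import *
s=ctrl.get_state(); print(s["time"],s["position"],s["tool_rot"],s["qd"].round(2))
D=down(1.05); b=bay(1)
C=R.from_rotvec(s["tool_rot"]).as_matrix(); print(C.round(4),D.round(4),C.T@(P3(b,.05)-s["position"]))
E
```

```text
6.8833 [ 0.46497984 -0.16854621  0.15693125] [-8.13090125e-01 -3.02946075e+00  2.54907592e-03] [-0.01 -0.02 -0.01  0.01  0.02  0.04 -0.11]
[[-8.656e-01  5.007e-01 -5.200e-03]
 [ 5.007e-01  8.656e-01 -3.000e-04]
 [ 4.300e-03 -2.800e-03 -1.000e+00]] [[-0.8674  0.4976  0.    ]
 [ 0.4976  0.8674  0.    ]
 [ 0.      0.     -1.    ]] [-0.00064047  0.00780401  0.10690772]
```

Call:
jog_arm(increments=[{"tx": 0,"ty": 3,"tz": 30,"wx": 0,"wy": 0,"wz": 0,"gripper": 0.2},{"tx": 0,"ty": 6,"tz": 60,"wx": 0,"wy": 0,"wz": 0,"gripper": 0.2},{"tx": 0,"ty": 8,"tz": 85,"wx": 0,"wy": 0,"wz": 0,"gripper": 0.2},{"tx": 0,"ty": 8,"tz": 107,"wx": 0,"wy": 0,"wz": 0,"gripper": 0.2},{"tx": 0,"ty": 8,"tz": 107,"wx": 0,"wy": 0,"wz": 0,"gripper": 0.2}])

```text
time: 7.3
position: [0.4671, -0.1531, 0.0468]
tool_rot: [-0.801, -3.024, -0.002]
ft_force: [-1.6, -0.1, -3.4]
grip_width: 0.333
grip_force: 50.0
```

Call:
jog_arm(increments=[{"tx": 0,"ty": 0,"tz": 2,"wx": 0,"wy": 0,"wz": 0,"gripper": 0.2},{"tx": 0,"ty": 0,"tz": 4,"wx": 0,"wy": 0,"wz": 0,"gripper": 0.2},{"tx": 0,"ty": 0,"tz": 6,"wx": 0,"wy": 0,"wz": 0,"gripper": 0.2},{"tx": 0,"ty": 0,"tz": 6,"wx": 0,"wy": 0,"wz": 0,"gripper": 0.2},{"tx": 0,"ty": 0,"tz": 6,"wx": 0,"wy": 0,"wz": 0,"gripper": 0.2}])

```text
time: 7.72
position: [0.4723, -0.1541, 0.046]
tool_rot: [-0.804, -3.036, -0.005]
ft_force: [-0.7, 0.0, -3.1]
grip_width: 0.332
grip_force: 50.0
```

```bash
python3 - <<'E'
from h import *
for i in range(5):
    s=ctrl.get_state(); print(s["time"],s["position"].round(4),s["ft_force"].round(1),s["joint_positions"].round(4)); vision.get_image("wrist")
print(bay(1))
E
```

```text
7.7167 [ 0.4723 -0.1541  0.046 ] [-0.7  0.  -3.1] [-0.1113  0.1696  0.4056  2.0326 -0.0858  0.9557  1.3914]
7.7667 [ 0.4722 -0.1541  0.0459] [ 0.6  0.3 -3. ] [-0.1113  0.1698  0.4056  2.0328 -0.0858  0.9556  1.3914]
7.8167 [ 0.4721 -0.154   0.0457] [ 0.1 -0.2 -2. ] [-0.1113  0.1699  0.4055  2.033  -0.0859  0.9555  1.3915]
7.8667 [ 0.4719 -0.154   0.0456] [-0.3  0.5 -3.2] [-0.1113  0.1701  0.4055  2.0331 -0.0858  0.9555  1.3915]
7.9167 [ 0.4719 -0.1539  0.0454] [ 0.6 -0.2 -2.9] [-0.1114  0.1703  0.4055  2.0333 -0.0858  0.9553  1.3915]
[ 0.46888939 -0.16214333]
```

Call:
jog_arm(increments=[{"tx": 0,"ty": -4,"tz": 0,"wx": 0,"wy": 0,"wz": 0,"gripper": 0.2},{"tx": 0,"ty": -8,"tz": 0,"wx": 0,"wy": 0,"wz": 0,"gripper": 0.2},{"tx": 0,"ty": -8,"tz": 0,"wx": 0,"wy": 0,"wz": 0,"gripper": 0.2},{"tx": 0,"ty": -8,"tz": 1,"wx": 0,"wy": 0,"wz": 0,"gripper": 0.2},{"tx": 0,"ty": -8,"tz": 2,"wx": 0,"wy": 0,"wz": 0,"gripper": 0.2}])

```text
time: 8.38
position: [0.4676, -0.1609, 0.0429]
tool_rot: [-0.805, -3.034, -0.005]
ft_force: [0.8, -0.2, -3.4]
grip_width: 0.336
grip_force: 50.0
```

Call:
jog_arm(increments=[{"tx": 0,"ty": 0,"tz": 1,"wx": 0,"wy": 0,"wz": 0,"gripper": 0.2},{"tx": 0,"ty": 0,"tz": 2,"wx": 0,"wy": 0,"wz": 0,"gripper": 0.2},{"tx": 0,"ty": 0,"tz": 2,"wx": 0,"wy": 0,"wz": 0,"gripper": 0.2},{"tx": 0,"ty": 0,"tz": 2,"wx": 0,"wy": 0,"wz": 0,"gripper": 0.2},{"tx": 0,"ty": 0,"tz": 2,"wx": 0,"wy": 0,"wz": 0,"gripper": 0.2}])

```text
time: 8.8
position: [0.4676, -0.1608, 0.041]
tool_rot: [-0.804, -3.034, -0.005]
ft_force: [-0.6, 0.0, -3.4]
grip_width: 0.333
grip_force: 50.0
```

Call:
jog_arm(increments=[{"tx": 0,"ty": 0,"tz": 1,"wx": 0,"wy": 0,"wz": 0,"gripper": 0.2},{"tx": 0,"ty": 0,"tz": 2,"wx": 0,"wy": 0,"wz": 0,"gripper": 0.2},{"tx": 0,"ty": 0,"tz": 3,"wx": 0,"wy": 0,"wz": 0,"gripper": 0.2},{"tx": 0,"ty": 0,"tz": 3,"wx": 0,"wy": 0,"wz": 0,"gripper": 0.2},{"tx": 0,"ty": 0,"tz": 3,"wx": 0,"wy": 0,"wz": 0,"gripper": 0.2}])

```text
time: 9.22
position: [0.468, -0.1608, 0.0405]
tool_rot: [-0.804, -3.034, -0.007]
ft_force: [-7.5, 1.9, 17.3]
grip_width: 0.333
grip_force: 50.0
```

Call:
jog_arm(increments=[{"tx": 0,"ty": 0,"tz": 0,"wx": 0,"wy": 0,"wz": 0,"gripper": 0.8},{"tx": 0,"ty": 0,"tz": 0,"wx": 0,"wy": 0,"wz": 0,"gripper": 0.8},{"tx": 0,"ty": 0,"tz": 0,"wx": 0,"wy": 0,"wz": 0,"gripper": 0.8},{"tx": 0,"ty": 0,"tz": 0,"wx": 0,"wy": 0,"wz": 0,"gripper": 0.8},{"tx": 0,"ty": 0,"tz": 0,"wx": 0,"wy": 0,"wz": 0,"gripper": 0.8}])

```text
time: 9.63
position: [0.4677, -0.1608, 0.0379]
tool_rot: [-0.804, -3.034, -0.005]
ft_force: [0.1, -0.0, -0.3]
grip_width: 0.625
grip_force: 0.0
```

Call:
jog_arm(increments=[{"tx": 0,"ty": 0,"tz": -10,"wx": 0,"wy": 0,"wz": 0,"gripper": 1},{"tx": 0,"ty": 0,"tz": -35,"wx": 0,"wy": 0,"wz": 0,"gripper": 1},{"tx": 0,"ty": 0,"tz": -70,"wx": 0,"wy": 0,"wz": 0,"gripper": 1},{"tx": 0,"ty": 0,"tz": -110,"wx": 0,"wy": 0,"wz": 0,"gripper": 1},{"tx": 0,"ty": 0,"tz": -150,"wx": 0,"wy": 0,"wz": 0,"gripper": 1}])

```text
time: 10.05
position: [0.4671, -0.1615, 0.1899]
tool_rot: [-0.804, -3.033, -0.004]
ft_force: [1.6, -0.5, -0.4]
grip_width: 0.969
grip_force: 0.0
```

```bash
python3 - <<'E'
from h import *
s=ctrl.get_state(); s["position"]=np.array([.468,-.1608,.19]); print(s["joint_positions"])
D=down(1.05)
plan([(D,P3([.68,-.03],.26),5)],rnd=0,st=s)
E
```

```text
[-1.28924976e-01  1.73699384e-03  4.13135092e-01  1.88361522e+00
 -3.55153499e-03  1.25983404e+00  1.33760162e+00]
CALL
-17 31 -10 0 -0 0
-34 63 -20 0 -0 0
-51 94 -30 0 -0 0
-68 125 -40 0 -0 0
-85 156 -50 0 -0 0
CALL
-17 32 -10 0 -0 0
-34 63 -20 0 -0 0
-34 63 -20 0 -0 0
-34 63 -20 0 -0 0
-34 63 -20 0 -0 0
```

Call:
jog_arm(increments=[{"tx": -17,"ty": 31,"tz": -10,"wx": 0,"wy": 0,"wz": 0,"gripper": 1},{"tx": -34,"ty": 63,"tz": -20,"wx": 0,"wy": 0,"wz": 0,"gripper": 1},{"tx": -51,"ty": 94,"tz": -30,"wx": 0,"wy": 0,"wz": 0,"gripper": 1},{"tx": -68,"ty": 125,"tz": -40,"wx": 0,"wy": 0,"wz": 0,"gripper": 1},{"tx": -85,"ty": 156,"tz": -50,"wx": 0,"wy": 0,"wz": 0,"gripper": 1}])

```text
time: 10.47
position: [0.6203, -0.067, 0.2394]
tool_rot: [-0.804, -3.035, -0.005]
ft_force: [-0.1, -0.2, -0.8]
grip_width: 0.996
grip_force: 0.0
```

Call:
jog_arm(increments=[{"tx": -17,"ty": 32,"tz": -10,"wx": 0,"wy": 0,"wz": 0,"gripper": 1},{"tx": -34,"ty": 63,"tz": -20,"wx": 0,"wy": 0,"wz": 0,"gripper": 1},{"tx": -34,"ty": 63,"tz": -20,"wx": 0,"wy": 0,"wz": 0,"gripper": 1},{"tx": -34,"ty": 63,"tz": -20,"wx": 0,"wy": 0,"wz": 0,"gripper": 1},{"tx": -34,"ty": 63,"tz": -20,"wx": 0,"wy": 0,"wz": 0,"gripper": 1}])

```text
time: 10.88
position: [0.6793, -0.0311, 0.2579]
tool_rot: [-0.805, -3.033, -0.003]
ft_force: [-1.0, -0.0, -0.2]
grip_width: 0.999
grip_force: 0.0
```

```bash
python3 - <<'E'
from h import *
vision.get_image("wrist"); w=vision.get_image("wrist"); im=w["color"]; np.save("pics/w5.npy",w,allow_pickle=True)
N=480;v,u=np.mgrid[:N,:N]; L=np.c_[MA[0]+(240-v.ravel())*.0005-.03, MA[1]+(240-u.ravel())*.0005, np.full(N*N,.046)]
m=proj(w,L).astype(np.float32).reshape(N,N,2); o=cv2.remap(im,m[...,0],m[...,1],1)
cx,cy=240,180
for k in range(12): cv2.line(o,(cx,cy),(int(cx+105*np.sin(k*np.pi/6)),int(cy-105*np.cos(k*np.pi/6))),(0,0,255),1)
cv2.circle(o,(cx,cy),98,(0,0,255),1)
cv2.imwrite("pics/r5.png",cv2.resize(np.hstack([o,cv2.resize(im,(430,480))[:, :]]),(800,422)))
s=ctrl.get_state(); print(s["position"],s["time"])
E
```

```text
[ 0.67879284 -0.03199408  0.25829388] 10.9833
```

View pics/r5.png

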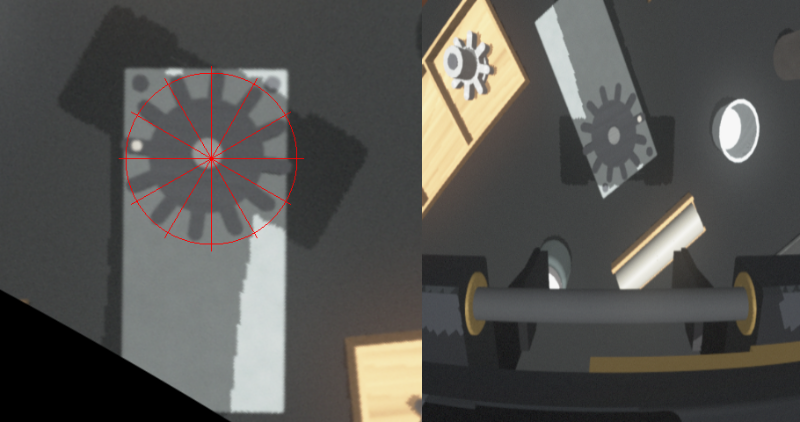

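```bash
python3 - <<'E'
from h import *
w=np.load("pics/w5.npy",allow_pickle=True).item(); g=cv2.GaussianBlur(cv2.cvtColor(w["color"],cv2.COLOR_BGR2GRAY),(3,3),0).astype(np.float32)
dot=np.argwhere(cv2.cvtColor(w["color"],cv2.COLOR_BGR2HSV)[...,2][110:180,200:320]>999)
rr=np.linspace(.036,.0475,8); th=np.linspace(0,2*np.pi,360,endpoint=False)
A,B=np.meshgrid(rr,th)
def score(x,y,ph):
    P=np.c_[(x+A*np.cos(B)).ravel(),(y+A*np.sin(B)).ravel(),np.full(A.size,.046)]
    m=proj(w,P).astype(np.float32); v=np.log(cv2.remap(g,m[None,:,0].copy(),m[None,:,1].copy(),1).ravel()+5)
    lat=(A*np.sin(((B-ph+np.pi/12)%(np.pi/6))-np.pi/12)).ravel()
    return v[np.abs(lat)>.006].mean()-v[np.abs(lat)<.0038].mean()
best=max((score(x,y,p),x,y,p) for x in np.arange(.628,.650,.001) for y in np.arange(-.016,.008,.001) for p in np.arange(0,np.pi/6,.026))
print(best)
x0,y0=best[1:3]
m=proj(w,[[x0,y0,.046],[x0,y0,.068]]); print("px",m)
r=max((score(x,y,p),x,y,p) for x in x0+np.arange(-.001,.0011,.0005) for y in y0+np.arange(-.001,.0011,.0005) for p in best[3]+np.arange(-.03,.031,.005)); print(r)
# dot
c=m[0].astype(int); sub=g[c[1]-45:c[1]+45,c[0]-60:c[0]+60]; 
P=atz(w,np.array([[ (136/.879) ,0]]),.046)
X=MA[0]-.03+(240-146/.8792)*.0005; Y=MA[1]+(240-136/.8792)*.0005
print("dot",X,Y,"ang",np.arctan2(Y-r[2],X-r[1])%(np.pi/6),"rad",np.hypot(Y-r[2],X-r[1]))
f=lambda u,v:(MA[0]-.03+(240-v/.8792)*.0005, MA[1]+(240-u/.8792)*.0005)
print("plate edges @z.046 grid",[atz(w,proj(w,[*f(*q),.046]),.02).round(4).tolist() for q in((125,69),(288,69),(284,412))])
E
```

```text
(np.float32(0.29666853), np.float64(0.638), np.float64(-0.002999999999999989), np.float64(0.38999999999999996))
px [[283.39954106 132.28016969]
 [283.67756602 133.83129011]]
(np.float32(0.29933357), np.float64(0.638), np.float64(-0.002999999999999989), np.float64(0.38499999999999995))
dot 0.6439699727024567 0.03665696087352139 ang 0.37418041192881124 rad 0.04010380430572745
plate edges @z.046 grid [[[0.6928, 0.0455, 0.02]], [[0.6928, -0.0536, 0.02]], [[0.4842, -0.0512, 0.02]]]
```

```bash
sed -i 's/MA=np.array.*/MA=np.array([.638,-.004])/' h.py
python3 - <<'E'
from h import *
plan([(*rackpose(0,.15),10),(*rackpose(0,.10),4)],rnd=0)
E
```

```text
CALL
27 21 8 0.02 0.05 -0.06
53 42 15 0.03 0.1 -0.11
80 63 23 0.05 0.15 -0.17
106 84 31 0.06 0.2 -0.23
133 105 39 0.08 0.25 -0.28
CALL
17 28 11 0.01 0.05 -0.06
34 56 22 0.03 0.1 -0.12
51 84 33 0.04 0.15 -0.17
68 112 45 0.06 0.2 -0.23
86 140 56 0.07 0.25 -0.29
CALL
-0 -0 12 0 0.01 0
-0 -0 25 0 0.01 0
0 -0 37 0 0.01 0
0 -0 50 0 0.01 0
0 -0 50 0 0.01 0
```

Call:
jog_arm(increments=[{"tx": 27,"ty": 21,"tz": 8,"wx": 0.02,"wy": 0.05,"wz": -0.06,"gripper": 1},{"tx": 53,"ty": 42,"tz": 15,"wx": 0.03,"wy": 0.1,"wz": -0.11,"gripper": 1},{"tx": 80,"ty": 63,"tz": 23,"wx": 0.05,"wy": 0.15,"wz": -0.17,"gripper": 1},{"tx": 106,"ty": 84,"tz": 31,"wx": 0.06,"wy": 0.2,"wz": -0.23,"gripper": 1},{"tx": 133,"ty": 105,"tz": 39,"wx": 0.08,"wy": 0.25,"wz": -0.28,"gripper": 1}])

```text
time: 11.4
position: [0.6152, 0.126, 0.2207]
tool_rot: [-0.339, -2.857, 0.014]
ft_force: [-0.1, 0.2, -0.0]
grip_width: 0.999
grip_force: 0.0
```

Call:
jog_arm(increments=[{"tx": 17,"ty": 28,"tz": 11,"wx": 0.01,"wy": 0.05,"wz": -0.06,"gripper": 1},{"tx": 34,"ty": 56,"tz": 22,"wx": 0.03,"wy": 0.1,"wz": -0.12,"gripper": 1},{"tx": 51,"ty": 84,"tz": 33,"wx": 0.04,"wy": 0.15,"wz": -0.17,"gripper": 1},{"tx": 68,"ty": 112,"tz": 45,"wx": 0.06,"wy": 0.2,"wz": -0.23,"gripper": 1},{"tx": 86,"ty": 140,"tz": 56,"wx": 0.07,"wy": 0.25,"wz": -0.29,"gripper": 1}])

```text
time: 11.82
position: [0.5523, 0.284, 0.1827]
tool_rot: [0.086, -2.621, 0.016]
ft_force: [1.0, 1.0, -0.1]
grip_width: 0.998
grip_force: 0.0
```

Call:
jog_arm(increments=[{"tx": 0,"ty": 0,"tz": 12,"wx": 0,"wy": 0.01,"wz": 0,"gripper": 1},{"tx": 0,"ty": 0,"tz": 25,"wx": 0,"wy": 0.01,"wz": 0,"gripper": 1},{"tx": 0,"ty": 0,"tz": 37,"wx": 0,"wy": 0.01,"wz": 0,"gripper": 1},{"tx": 0,"ty": 0,"tz": 50,"wx": 0,"wy": 0.01,"wz": 0,"gripper": 1},{"tx": 0,"ty": 0,"tz": 50,"wx": 0,"wy": 0.01,"wz": 0,"gripper": 1}])

```text
time: 12.23
position: [0.5263, 0.2812, 0.1373]
tool_rot: [0.082, -2.609, 0.018]
ft_force: [-0.7, 1.0, 0.1]
grip_width: 1.0
grip_force: 0.0
```

Call:
jog_arm(increments=[{"tx": 0,"ty": 0,"tz": 0,"wx": 0,"wy": 0,"wz": 0,"gripper": 1},{"tx": 0,"ty": 0,"tz": 0,"wx": 0,"wy": 0,"wz": 0,"gripper": 1},{"tx": 0,"ty": 0,"tz": 0,"wx": 0,"wy": 0,"wz": 0,"gripper": 1},{"tx": 0,"ty": 0,"tz": 0,"wx": 0,"wy": 0,"wz": 0,"gripper": 1},{"tx": 0,"ty": 0,"tz": 0,"wx": 0,"wy": 0,"wz": 0,"gripper": 1}])

```text
time: 12.65
position: [0.5288, 0.2828, 0.1393]
tool_rot: [0.084, -2.614, 0.015]
ft_force: [-1.0, 0.8, -0.3]
grip_width: 0.997
grip_force: 0.0
```

```bash
python3 - <<'E'
from h import *
rackerr(0,.034)
E
```

```text
t 12.65 to go (tool mm) [ 0.6 -2.  66.7] rot [ 0.003 -0.003  0.006] j [-0.47  0.65  0.08  1.24 -0.22  1.75  1.25]
```

Call:
jog_arm(increments=[{"tx": 0,"ty": -1,"tz": 18,"wx": 0,"wy": 0,"wz": 0,"gripper": 1},{"tx": 0,"ty": -2,"tz": 36,"wx": 0,"wy": 0,"wz": 0,"gripper": 1},{"tx": 0,"ty": -2,"tz": 54,"wx": 0,"wy": 0,"wz": 0,"gripper": 1},{"tx": 0,"ty": -2,"tz": 62,"wx": 0,"wy": 0,"wz": 0,"gripper": 1},{"tx": 0,"ty": -2,"tz": 66,"wx": 0,"wy": 0,"wz": 0,"gripper": 0.8}])

```text
time: 13.07
position: [0.4941, 0.2789, 0.0808]
tool_rot: [0.085, -2.611, 0.017]
ft_force: [-0.6, -0.0, -0.2]
grip_width: 0.976
grip_force: 0.0
```

Call:
jog_arm(increments=[{"tx": 0,"ty": 0,"tz": 0,"wx": 0,"wy": 0,"wz": 0,"gripper": 0.2},{"tx": 0,"ty": 0,"tz": 0,"wx": 0,"wy": 0,"wz": 0,"gripper": 0.2},{"tx": 0,"ty": 0,"tz": 0,"wx": 0,"wy": 0,"wz": 0,"gripper": 0.2},{"tx": 0,"ty": 0,"tz": 0,"wx": 0,"wy": 0,"wz": 0,"gripper": 0.2},{"tx": 0,"ty": 0,"tz": 0,"wx": 0,"wy": 0,"wz": 0,"gripper": 0.2}], grip_force=50)

```text
time: 13.48
position: [0.4959, 0.2791, 0.0823]
tool_rot: [0.085, -2.614, 0.015]
ft_force: [-0.2, -0.6, 0.1]
grip_width: 0.632
grip_force: 0.0
```

Call:
jog_arm(increments=[{"tx": 0,"ty": 0,"tz": 0,"wx": 0,"wy": 0,"wz": 0,"gripper": 0.2},{"tx": 0,"ty": 0,"tz": 0,"wx": 0,"wy": 0,"wz": 0,"gripper": 0.2},{"tx": 0,"ty": 0,"tz": 0,"wx": 0,"wy": 0,"wz": 0,"gripper": 0.2},{"tx": 0,"ty": 0,"tz": 0,"wx": 0,"wy": 0,"wz": 0,"gripper": 0.2},{"tx": 0,"ty": 0,"tz": 0,"wx": 0,"wy": 0,"wz": 0,"gripper": 0.2}])

```text
time: 13.9
position: [0.4954, 0.2792, 0.0817]
tool_rot: [0.085, -2.613, 0.015]
ft_force: [1.3, 0.5, -0.4]
grip_width: 0.332
grip_force: 50.0
```

```bash
python3 - <<'E'
from h import *
s=ctrl.get_state(); print(s["grip_width"],s["grip_force"],s["ft_force"]); rackerr(0,.034)
D=down(1.05); b=bay(-1)
plan([(*rackpose(0,.13),5),(D,P3([.50,.10],.22),10),(D,P3([.48,-.20],.20),10),(D,P3(b,.15),5),(D,P3(b,.055),5)],rnd=0)
E
```

```text
0.3320847956754634 49.99938262626529 [ 1.28442713  0.4726812  -0.40261599]
t 13.9 to go (tool mm) [ 0.5 -0.3  0. ] rot [ 0.003 -0.004  0.007] j [-0.49  0.64  0.07  1.39 -0.22  1.61  1.26]
CALL
0 -0 -19 0 -0 0
0 -0 -38 0 -0 0
1 -0 -58 0 -0 0
1 -0 -77 0 -0 0.01
1 -0 -96 0 -0 0.01
CALL
7 -18 -2 -0.01 -0.05 0.05
14 -36 -4 -0.03 -0.11 0.11
22 -54 -6 -0.04 -0.16 0.17
29 -72 -8 -0.06 -0.21 0.22
36 -90 -10 -0.07 -0.26 0.28
CALL
2 -19 -5 -0.02 -0.05 0.06
3 -37 -10 -0.03 -0.1 0.11
4 -56 -14 -0.05 -0.15 0.17
5 -75 -19 -0.06 -0.2 0.23
7 -94 -23 -0.08 -0.25 0.28
CALL
-14 -27 2 0 -0 0
-27 -54 4 0 -0 0
-40 -81 6 0 -0 0
-53 -108 8 0 -0 0
-66 -135 10 0 -0 0
CALL
-13 -27 2 0 -0 0
-26 -54 4 0 -0 0
-39 -82 6 0 -0 0
-52 -109 8 0 -0 0
-65 -136 9 0 -0 0
CALL
-18 -27 9 0 -0 0
-36 -55 17 0 -0 0
-54 -82 25 0 -0 0
-72 -110 34 0 -0 0
-90 -138 42 0 -0 0
CALL
-18 -27 8 0 -0 0
-18 -27 27 0 -0 0
-18 -27 46 0 -0 0
-18 -27 65 0 -0 0
-18 -27 84 0 -0 0
CALL
-0 -0 19 0 -0 0
-0 -0 19 0 -0 0
-0 -0 19 0 -0 0
-0 -0 19 0 -0 0
-0 -0 19 0 -0 0
```

Call:
jog_arm(increments=[{"tx": 0,"ty": 0,"tz": -10,"wx": 0,"wy": 0,"wz": 0,"gripper": 0.2},{"tx": 0,"ty": 0,"tz": -30,"wx": 0,"wy": 0,"wz": 0,"gripper": 0.2},{"tx": 0,"ty": 0,"tz": -50,"wx": 0,"wy": 0,"wz": 0,"gripper": 0.2},{"tx": 1,"ty": 0,"tz": -75,"wx": 0,"wy": 0,"wz": 0.01,"gripper": 0.2},{"tx": 1,"ty": 0,"tz": -96,"wx": 0,"wy": 0,"wz": 0.01,"gripper": 0.2}])

```text
time: 14.32
position: [0.5435, 0.2812, 0.1659]
tool_rot: [0.07, -2.614, 0.02]
ft_force: [0.4, 0.9, -4.7]
grip_width: 0.335
grip_force: 50.0
```

Call:
jog_arm(increments=[{"tx": 7,"ty": -18,"tz": -2,"wx": -0.01,"wy": -0.05,"wz": 0.05,"gripper": 0.2},{"tx": 14,"ty": -36,"tz": -4,"wx": -0.03,"wy": -0.11,"wz": 0.11,"gripper": 0.2},{"tx": 22,"ty": -54,"tz": -6,"wx": -0.04,"wy": -0.16,"wz": 0.17,"gripper": 0.2},{"tx": 29,"ty": -72,"tz": -8,"wx": -0.06,"wy": -0.21,"wz": 0.22,"gripper": 0.2},{"tx": 36,"ty": -90,"tz": -10,"wx": -0.07,"wy": -0.26,"wz": 0.28,"gripper": 0.2}])

```text
time: 14.73
position: [0.5214, 0.1882, 0.1919]
tool_rot: [-0.344, -2.86, 0.019]
ft_force: [0.6, -0.6, -4.7]
grip_width: 0.334
grip_force: 50.0
```

Call:
jog_arm(increments=[{"tx": 2,"ty": -19,"tz": -5,"wx": -0.02,"wy": -0.05,"wz": 0.06,"gripper": 0.2},{"tx": 3,"ty": -37,"tz": -10,"wx": -0.03,"wy": -0.1,"wz": 0.11,"gripper": 0.2},{"tx": 4,"ty": -56,"tz": -14,"wx": -0.05,"wy": -0.15,"wz": 0.17,"gripper": 0.2},{"tx": 5,"ty": -75,"tz": -19,"wx": -0.06,"wy": -0.2,"wz": 0.23,"gripper": 0.2},{"tx": 7,"ty": -94,"tz": -23,"wx": -0.08,"wy": -0.25,"wz": 0.28,"gripper": 0.2}])

```text
time: 15.15
position: [0.4988, 0.0988, 0.22]
tool_rot: [-0.808, -3.035, 0.0]
ft_force: [0.1, -0.4, -4.1]
grip_width: 0.335
grip_force: 50.0
```

Call:
jog_arm(increments=[{"tx": -14,"ty": -27,"tz": 2,"wx": 0,"wy": 0,"wz": 0,"gripper": 0.2},{"tx": -27,"ty": -54,"tz": 4,"wx": 0,"wy": 0,"wz": 0,"gripper": 0.2},{"tx": -40,"ty": -81,"tz": 6,"wx": 0,"wy": 0,"wz": 0,"gripper": 0.2},{"tx": -53,"ty": -108,"tz": 8,"wx": 0,"wy": 0,"wz": 0,"gripper": 0.2},{"tx": -66,"ty": -135,"tz": 10,"wx": 0,"wy": 0,"wz": 0,"gripper": 0.2}])

```text
time: 15.57
position: [0.4888, -0.0515, 0.2095]
tool_rot: [-0.803, -3.033, -0.001]
ft_force: [0.8, -0.4, -6.0]
grip_width: 0.338
grip_force: 50.0
```

Call:
jog_arm(increments=[{"tx": -13,"ty": -27,"tz": 2,"wx": 0,"wy": 0,"wz": 0,"gripper": 0.2},{"tx": -26,"ty": -54,"tz": 4,"wx": 0,"wy": 0,"wz": 0,"gripper": 0.2},{"tx": -39,"ty": -82,"tz": 6,"wx": 0,"wy": 0,"wz": 0,"gripper": 0.2},{"tx": -52,"ty": -109,"tz": 8,"wx": 0,"wy": 0,"wz": 0,"gripper": 0.2},{"tx": -65,"ty": -136,"tz": 9,"wx": 0,"wy": 0,"wz": 0,"gripper": 0.2}])

```text
time: 15.98
position: [0.4779, -0.2016, 0.2002]
tool_rot: [-0.803, -3.033, -0.002]
ft_force: [1.0, 0.6, -5.1]
grip_width: 0.335
grip_force: 50.0
```

Call:
jog_arm(increments=[{"tx": -18,"ty": -27,"tz": 9,"wx": 0,"wy": 0,"wz": 0,"gripper": 0.2},{"tx": -36,"ty": -55,"tz": 17,"wx": 0,"wy": 0,"wz": 0,"gripper": 0.2},{"tx": -54,"ty": -82,"tz": 25,"wx": 0,"wy": 0,"wz": 0,"gripper": 0.2},{"tx": -72,"ty": -110,"tz": 34,"wx": 0,"wy": 0,"wz": 0,"gripper": 0.2},{"tx": -90,"ty": -138,"tz": 42,"wx": 0,"wy": 0,"wz": 0,"gripper": 0.2}])

```text
time: 16.4
position: [0.4886, -0.3655, 0.1576]
tool_rot: [-0.802, -3.034, -0.003]
ft_force: [0.8, -0.2, -4.4]
grip_width: 0.331
grip_force: 50.0
```

Call:
jog_arm(increments=[{"tx": -18,"ty": -27,"tz": 8,"wx": 0,"wy": 0,"wz": 0,"gripper": 0.2},{"tx": -18,"ty": -27,"tz": 8,"wx": 0,"wy": 0,"wz": 0,"gripper": 0.2},{"tx": -18,"ty": -27,"tz": 8,"wx": 0,"wy": 0,"wz": 0,"gripper": 0.2},{"tx": -18,"ty": -27,"tz": 8,"wx": 0,"wy": 0,"wz": 0,"gripper": 0.2},{"tx": -18,"ty": -27,"tz": 8,"wx": 0,"wy": 0,"wz": 0,"gripper": 0.2}])

```text
time: 16.82
position: [0.4921, -0.3953, 0.1504]
tool_rot: [-0.8, -3.036, -0.004]
ft_force: [-0.3, 0.2, -5.3]
grip_width: 0.33
grip_force: 50.0
```

```bash
python3 - <<'E'
from h import *
vision.get_image("wrist");vision.get_image("wrist"); overlay("pics/w6.png")
s=ctrl.get_state(); b=bay(-1); print(s["time"],s["position"],s["grip_width"],b,s["joint_positions"].round(2))
plan([(down(1.05),P3(b,.045),5)],rnd=0)
E
```

```text
16.9667 [ 0.49233136 -0.39564352  0.15093392] 0.33052993426680344 [ 0.49151061 -0.39705667] [ 0.12  0.37  0.65  1.61 -0.23  1.24  1.87]
CALL
-0 -0 21 0 -0 0
-0 -1 42 0 -0 0
-0 -1 64 0 -0 0
-0 -1 85 0 -0 0
-0 -2 106 0 -0 0.01
```

View pics/w6.png

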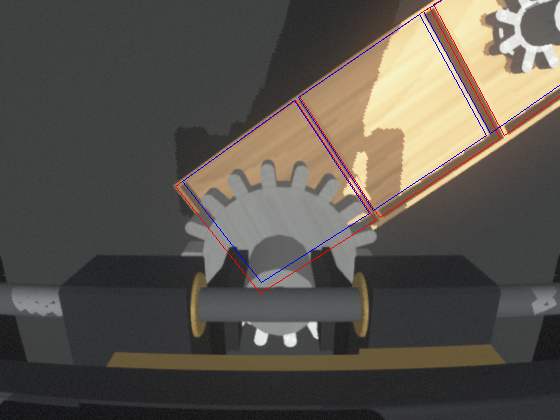

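Call:
jog_arm(increments=[{"tx": 0,"ty": 0,"tz": 25,"wx": 0,"wy": 0,"wz": 0,"gripper": 0.2},{"tx": 0,"ty": -1,"tz": 50,"wx": 0,"wy": 0,"wz": 0,"gripper": 0.2},{"tx": 0,"ty": -1,"tz": 75,"wx": 0,"wy": 0,"wz": 0,"gripper": 0.2},{"tx": 0,"ty": -1,"tz": 92,"wx": 0,"wy": 0,"wz": 0,"gripper": 0.2},{"tx": 0,"ty": -1,"tz": 102,"wx": 0,"wy": 0,"wz": 0,"gripper": 0.2}])

```text
time: 17.38
position: [0.4903, -0.3957, 0.0463]
tool_rot: [-0.8, -3.033, -0.004]
ft_force: [-0.2, 0.9, -5.2]
grip_width: 0.333
grip_force: 50.0
```

Call:
jog_arm(increments=[{"tx": 0,"ty": 0,"tz": 1,"wx": 0,"wy": 0,"wz": 0,"gripper": 0.2},{"tx": 0,"ty": 0,"tz": 2,"wx": 0,"wy": 0,"wz": 0,"gripper": 0.2},{"tx": 0,"ty": 0,"tz": 4,"wx": 0,"wy": 0,"wz": 0,"gripper": 0.2},{"tx": 0,"ty": 0,"tz": 6,"wx": 0,"wy": 0,"wz": 0,"gripper": 0.2},{"tx": 0,"ty": 0,"tz": 7,"wx": 0,"wy": 0,"wz": 0,"gripper": 0.2}])

```text
time: 17.8
position: [0.4916, -0.3982, 0.0425]
tool_rot: [0.803, 3.037, 0.0]
ft_force: [-1.0, -0.4, -4.8]
grip_width: 0.335
grip_force: 50.0
```

Call:
jog_arm(increments=[{"tx": 0,"ty": 0,"tz": 1,"wx": 0,"wy": 0,"wz": 0,"gripper": 0.2},{"tx": 0,"ty": 0,"tz": 1,"wx": 0,"wy": 0,"wz": 0,"gripper": 0.2},{"tx": 0,"ty": 0,"tz": 1,"wx": 0,"wy": 0,"wz": 0,"gripper": 0.2},{"tx": 0,"ty": 0,"tz": 1,"wx": 0,"wy": 0,"wz": 0,"gripper": 0.2},{"tx": 0,"ty": 0,"tz": 1,"wx": 0,"wy": 0,"wz": 0,"gripper": 0.2}])

```text
time: 18.22
position: [0.491, -0.3979, 0.0406]
tool_rot: [-0.803, -3.036, -0.001]
ft_force: [0.3, -0.1, -5.9]
grip_width: 0.33
grip_force: 50.0
```

Call:
jog_arm(increments=[{"tx": 0,"ty": 0,"tz": 1,"wx": 0,"wy": 0,"wz": 0,"gripper": 0.2},{"tx": 0,"ty": 0,"tz": 2,"wx": 0,"wy": 0,"wz": 0,"gripper": 0.2},{"tx": 0,"ty": 0,"tz": 3,"wx": 0,"wy": 0,"wz": 0,"gripper": 0.2},{"tx": 0,"ty": 0,"tz": 3,"wx": 0,"wy": 0,"wz": 0,"gripper": 0.2},{"tx": 0,"ty": 0,"tz": 3,"wx": 0,"wy": 0,"wz": 0,"gripper": 0.2}])

```text
time: 18.63
position: [0.4911, -0.3979, 0.0386]
tool_rot: [-0.803, -3.036, -0.001]
ft_force: [-2.2, 3.1, 6.2]
grip_width: 0.33
grip_force: 50.0
```

Call:
jog_arm(increments=[{"tx": 0,"ty": 0,"tz": 0,"wx": 0,"wy": 0,"wz": 0,"gripper": 0.8},{"tx": 0,"ty": 0,"tz": 0,"wx": 0,"wy": 0,"wz": 0,"gripper": 0.8},{"tx": 0,"ty": 0,"tz": 0,"wx": 0,"wy": 0,"wz": 0,"gripper": 0.8},{"tx": 0,"ty": 0,"tz": 0,"wx": 0,"wy": 0,"wz": 0,"gripper": 0.8},{"tx": 0,"ty": 0,"tz": 0,"wx": 0,"wy": 0,"wz": 0,"gripper": 0.8}])

```text
time: 19.05
position: [0.4911, -0.3979, 0.0374]
tool_rot: [-0.803, -3.036, -0.0]
ft_force: [0.1, -0.3, 0.6]
grip_width: 0.628
grip_force: 0.0
```

Call:
jog_arm(increments=[{"tx": 0,"ty": 0,"tz": -10,"wx": 0,"wy": 0,"wz": 0,"gripper": 1},{"tx": 0,"ty": 0,"tz": -35,"wx": 0,"wy": 0,"wz": 0,"gripper": 1},{"tx": 0,"ty": 0,"tz": -75,"wx": 0,"wy": 0,"wz": 0,"gripper": 1},{"tx": 0,"ty": 0,"tz": -115,"wx": 0,"wy": 0,"wz": 0,"gripper": 1},{"tx": 0,"ty": 0,"tz": -155,"wx": 0,"wy": 0,"wz": 0,"gripper": 1}])

```text
time: 19.47
position: [0.4907, -0.398, 0.1947]
tool_rot: [-0.804, -3.035, -0.001]
ft_force: [0.5, -0.4, -0.3]
grip_width: 0.966
grip_force: 0.0
```

```bash
python3 - <<'E'
from h import *
s=ctrl.get_state(); print(s["position"],s["tool_rot"]); s["position"]=np.array([.491,-.398,.192])
plan([(*rackpose(.112,.16),23),(*rackpose(.112,.10),5)],rnd=0,st=s)
E
```

```text
[ 0.49066832 -0.39799625  0.19472723] [-8.03664711e-01 -3.03514990e+00 -5.00518260e-04]
CALL
15 31 0 0.01 0.02 -0.02
30 62 0 0.01 0.04 -0.05
44 94 0 0.02 0.07 -0.07
59 125 0 0.03 0.09 -0.1
74 156 0 0.03 0.11 -0.12
CALL
11 33 1 0.01 0.02 -0.03
22 66 1 0.02 0.04 -0.05
32 99 2 0.02 0.07 -0.08
43 131 2 0.03 0.09 -0.1
54 164 3 0.04 0.11 -0.12
CALL
7 34 0 0 0.02 -0.03
14 68 0 0.01 0.04 -0.05
21 102 0 0.02 0.07 -0.08
28 136 1 0.02 0.09 -0.1
35 169 1 0.03 0.11 -0.13
CALL
2 35 -1 0.01 0.02 -0.02
4 69 -1 0.01 0.04 -0.05
7 104 -1 0.02 0.07 -0.07
9 138 -2 0.03 0.09 -0.1
12 173 -2 0.03 0.11 -0.12
CALL
-2 34 -2 0.01 0.02 -0.02
-4 69 -3 0.02 0.04 -0.05
-5 103 -4 0.02 0.07 -0.07
-5 103 8 0.02 0.07 -0.07
-4 103 20 0.02 0.07 -0.07
CALL
0 -0 12 0 -0 -0
0 -0 24 0 -0 -0
0 -0 36 0 -0 -0
0 -0 36 0 -0 -0
0 -0 36 0 -0 -0
```

Call:
jog_arm(increments=[{"tx": 15,"ty": 31,"tz": 0,"wx": 0.01,"wy": 0.02,"wz": -0.02,"gripper": 1},{"tx": 30,"ty": 62,"tz": 0,"wx": 0.01,"wy": 0.04,"wz": -0.05,"gripper": 1},{"tx": 44,"ty": 94,"tz": 0,"wx": 0.02,"wy": 0.07,"wz": -0.07,"gripper": 1},{"tx": 59,"ty": 125,"tz": 0,"wx": 0.03,"wy": 0.09,"wz": -0.1,"gripper": 1},{"tx": 74,"ty": 156,"tz": 0,"wx": 0.03,"wy": 0.11,"wz": -0.12,"gripper": 1}])

```text
time: 19.88
position: [0.5043, -0.2239, 0.1936]
tool_rot: [-0.594, -2.967, 0.0]
ft_force: [0.4, -0.4, -1.4]
grip_width: 1.003
grip_force: 0.0
```

Call:
jog_arm(increments=[{"tx": 11,"ty": 33,"tz": 1,"wx": 0.01,"wy": 0.02,"wz": -0.03,"gripper": 1},{"tx": 22,"ty": 66,"tz": 1,"wx": 0.02,"wy": 0.04,"wz": -0.05,"gripper": 1},{"tx": 32,"ty": 99,"tz": 2,"wx": 0.02,"wy": 0.07,"wz": -0.08,"gripper": 1},{"tx": 43,"ty": 131,"tz": 2,"wx": 0.03,"wy": 0.09,"wz": -0.1,"gripper": 1},{"tx": 54,"ty": 164,"tz": 3,"wx": 0.04,"wy": 0.11,"wz": -0.12,"gripper": 1}])

```text
time: 20.3
position: [0.5176, -0.0526, 0.1931]
tool_rot: [-0.4, -2.884, 0.016]
ft_force: [-0.1, -0.3, 0.7]
grip_width: 1.002
grip_force: 0.0
```

Call:
jog_arm(increments=[{"tx": 7,"ty": 34,"tz": 0,"wx": 0,"wy": 0.02,"wz": -0.03,"gripper": 1},{"tx": 14,"ty": 68,"tz": 0,"wx": 0.01,"wy": 0.04,"wz": -0.05,"gripper": 1},{"tx": 21,"ty": 102,"tz": 0,"wx": 0.02,"wy": 0.07,"wz": -0.08,"gripper": 1},{"tx": 28,"ty": 136,"tz": 1,"wx": 0.02,"wy": 0.09,"wz": -0.1,"gripper": 1},{"tx": 35,"ty": 169,"tz": 1,"wx": 0.03,"wy": 0.11,"wz": -0.13,"gripper": 1}])

```text
time: 20.72
position: [0.5297, 0.1198, 0.1925]
tool_rot: [-0.2, -2.79, 0.015]
ft_force: [0.5, -0.4, -0.1]
grip_width: 1.002
grip_force: 0.0
```

Call:
jog_arm(increments=[{"tx": 2,"ty": 35,"tz": -1,"wx": 0.01,"wy": 0.02,"wz": -0.02,"gripper": 1},{"tx": 4,"ty": 69,"tz": -1,"wx": 0.01,"wy": 0.04,"wz": -0.05,"gripper": 1},{"tx": 7,"ty": 104,"tz": -1,"wx": 0.02,"wy": 0.07,"wz": -0.07,"gripper": 1},{"tx": 9,"ty": 138,"tz": -2,"wx": 0.03,"wy": 0.09,"wz": -0.1,"gripper": 1},{"tx": 12,"ty": 173,"tz": -2,"wx": 0.03,"wy": 0.11,"wz": -0.12,"gripper": 1}])

```text
time: 21.13
position: [0.5429, 0.2932, 0.1924]
tool_rot: [-0.023, -2.686, 0.016]
ft_force: [0.3, -0.2, -0.2]
grip_width: 0.995
grip_force: 0.0
```

Call:
jog_arm(increments=[{"tx": -2,"ty": 34,"tz": -2,"wx": 0.01,"wy": 0.02,"wz": -0.02,"gripper": 1},{"tx": -4,"ty": 69,"tz": -3,"wx": 0.02,"wy": 0.04,"wz": -0.05,"gripper": 1},{"tx": -5,"ty": 103,"tz": -4,"wx": 0.02,"wy": 0.07,"wz": -0.07,"gripper": 1},{"tx": -5,"ty": 103,"tz": 8,"wx": 0.02,"wy": 0.07,"wz": -0.07,"gripper": 1},{"tx": -4,"ty": 103,"tz": 20,"wx": 0.02,"wy": 0.07,"wz": -0.07,"gripper": 1}])

```text
time: 21.55
position: [0.5388, 0.397, 0.1683]
tool_rot: [0.078, -2.613, 0.021]
ft_force: [0.4, -1.5, -0.7]
grip_width: 0.998
grip_force: 0.0
```

Call:
jog_arm(increments=[{"tx": 0,"ty": 0,"tz": 12,"wx": 0,"wy": 0,"wz": 0,"gripper": 1},{"tx": 0,"ty": 0,"tz": 24,"wx": 0,"wy": 0,"wz": 0,"gripper": 1},{"tx": 0,"ty": 0,"tz": 36,"wx": 0,"wy": 0,"wz": 0,"gripper": 1},{"tx": 0,"ty": 0,"tz": 36,"wx": 0,"wy": 0,"wz": 0,"gripper": 1},{"tx": 0,"ty": 0,"tz": 36,"wx": 0,"wy": 0,"wz": 0,"gripper": 1}])

```text
time: 21.97
position: [0.5208, 0.3932, 0.1396]
tool_rot: [0.073, -2.614, 0.02]
ft_force: [-0.4, 0.1, 0.9]
grip_width: 1.0
grip_force: 0.0
```

Call:
jog_arm(increments=[{"tx": 0,"ty": 0,"tz": 0,"wx": 0,"wy": 0,"wz": 0,"gripper": 1},{"tx": 0,"ty": 0,"tz": 0,"wx": 0,"wy": 0,"wz": 0,"gripper": 1},{"tx": 0,"ty": 0,"tz": 0,"wx": 0,"wy": 0,"wz": 0,"gripper": 1},{"tx": 0,"ty": 0,"tz": 0,"wx": 0,"wy": 0,"wz": 0,"gripper": 1},{"tx": 0,"ty": 0,"tz": 0,"wx": 0,"wy": 0,"wz": 0,"gripper": 1}])

```text
time: 22.38
position: [0.5213, 0.3932, 0.1397]
tool_rot: [0.073, -2.615, 0.019]
ft_force: [0.1, -0.1, -0.3]
grip_width: 0.995
grip_force: 0.0
```

```bash
python3 - <<'E'
from h import *
rackerr(.112,.033)
# tooth phase check: fit phase of the 12-tooth disc in the wrist picture
w=vision.get_image("wrist"); np.save("pics/w7.npy",w,allow_pickle=True); im=w["color"].astype(np.float32); sat=cv2.GaussianBlur(im[...,2]-im[...,0],(3,3),0) # wood is red > blue
M,t=rackT(RACK); A,B=np.meshgrid(np.linspace(.037,.047,8),np.linspace(0,2*np.pi,360,endpoint=False))
keep=(np.abs(B-np.pi)<1.9)  # up-slope side, not hidden by the gripper
def score(dx,dy,ph):
    P=np.c_[(-.005+dx+A*np.cos(B))[keep],(.112+dy+A*np.sin(B))[keep],np.full(keep.sum(),.026)]@M.T+t
    m=proj(w,P).astype(np.float32); v=cv2.remap(sat,m[None,:,0].copy(),m[None,:,1].copy(),1).ravel()
    lat=(A*np.sin(((B-ph+np.pi/12)%(np.pi/6))-np.pi/12))[keep]
    return v[np.abs(lat)>.006].mean()-v[np.abs(lat)<.0038].mean()
print(max((score(x,y,p),x,y,np.degrees(p)) for x in np.arange(-.004,.0041,.001) for y in np.arange(-.004,.0041,.001) for p in np.radians(np.arange(0,30,1))))
E
```

```text
t 22.3833 to go (tool mm) [-0.5 -0.7 67.5] rot [ 0.002 -0.002 -0.003] j [-0.65  0.75  0.18  1.1  -0.34  1.79  1.15]
(np.float32(60.09343), np.float64(-0.001), np.float64(0.001), np.float64(24.000000000000004))
```

Call:
jog_arm(increments=[{"tx": 0,"ty": 0,"tz": 18,"wx": 0,"wy": 0,"wz": 0,"gripper": 1},{"tx": 0,"ty": 0,"tz": 36,"wx": 0,"wy": 0,"wz": 0,"gripper": 1},{"tx": 0,"ty": 0,"tz": 54,"wx": 0,"wy": 0,"wz": 0,"gripper": 1},{"tx": 0,"ty": 0,"tz": 62,"wx": 0,"wy": 0,"wz": 0,"gripper": 1},{"tx": 0,"ty": 0,"tz": 66,"wx": 0,"wy": 0,"wz": 0,"gripper": 0.8}])

```text
time: 22.85
position: [0.4866, 0.3912, 0.0813]
tool_rot: [0.073, -2.612, 0.021]
ft_force: [-0.4, -0.8, 0.9]
grip_width: 0.977
grip_force: 0.0
```

Call:
jog_arm(increments=[{"tx": 0,"ty": 0,"tz": 0,"wx": 0,"wy": 0,"wz": 0,"gripper": 0.2},{"tx": 0,"ty": 0,"tz": 0,"wx": 0,"wy": 0,"wz": 0,"gripper": 0.2},{"tx": 0,"ty": 0,"tz": 0,"wx": 0,"wy": 0,"wz": 0,"gripper": 0.2},{"tx": 0,"ty": 0,"tz": 0,"wx": 0,"wy": 0,"wz": 0,"gripper": 0.2},{"tx": 0,"ty": 0,"tz": 0,"wx": 0,"wy": 0,"wz": 0,"gripper": 0.2}], grip_force=55)

```text
time: 23.27
position: [0.4885, 0.3915, 0.083]
tool_rot: [0.073, -2.615, 0.019]
ft_force: [-1.0, 0.3, 0.7]
grip_width: 0.629
grip_force: 0.0
```

Call:
jog_arm(increments=[{"tx": 0,"ty": 0,"tz": 0,"wx": 0,"wy": 0,"wz": 0,"gripper": 0.2},{"tx": 0,"ty": 0,"tz": 0,"wx": 0,"wy": 0,"wz": 0,"gripper": 0.2},{"tx": 0,"ty": 0,"tz": 0,"wx": 0,"wy": 0,"wz": 0,"gripper": 0.2},{"tx": 0,"ty": 0,"tz": 0,"wx": 0,"wy": 0,"wz": 0,"gripper": 0.2},{"tx": 0,"ty": 0,"tz": 0,"wx": 0,"wy": 0,"wz": 0,"gripper": 0.2}])

```text
time: 23.68
position: [0.4879, 0.3913, 0.0824]
tool_rot: [0.073, -2.614, 0.02]
ft_force: [-0.0, -1.4, 0.3]
grip_width: 0.333
grip_force: 55.0
```

```bash
python3 - <<'E'
from h import *
s=ctrl.get_state(); print(s["grip_width"],s["grip_force"]); rackerr(.112,.033)
D=down(np.radians(58.9))
plan([(*rackpose(.112,.13),5),(D,P3([.50,.10],.20),15),(D,P3([.535,-.004],.13),5),(D,P3([.535,-.004],.062),5)],rnd=0)
E
```

```text
0.33323502079784484 54.99610444530845
t 23.6833 to go (tool mm) [-0.6 -0.6  1.2] rot [ 0.002 -0.003 -0.003] j [-0.68  0.73  0.17  1.25 -0.34  1.65  1.16]
CALL
-0 -0 -19 0 -0 -0
-0 -0 -38 0 -0 -0
-0 -0 -58 0 -0 -0
-0 -0 -77 0 -0 -0
-0 -0 -96 0 -0 -0
CALL
4 -20 -0 -0.01 -0.04 0.04
8 -39 -0 -0.02 -0.07 0.08
12 -59 -1 -0.03 -0.1 0.11
17 -78 -1 -0.04 -0.14 0.15
21 -97 -1 -0.05 -0.17 0.19
CALL
-0 -20 -2 -0.01 -0.04 0.04
0 -40 -3 -0.02 -0.07 0.08
1 -60 -5 -0.03 -0.1 0.12
1 -80 -7 -0.04 -0.14 0.16
1 -99 -8 -0.05 -0.17 0.2
CALL
-4 -20 -3 -0.01 -0.03 0.04
-8 -39 -5 -0.02 -0.07 0.08
-12 -58 -7 -0.04 -0.1 0.12
-16 -78 -9 -0.05 -0.14 0.16
-20 -97 -12 -0.06 -0.17 0.2
CALL
-17 -14 14 0 0 -0
-33 -28 28 0 0 -0
-50 -42 42 0 0 -0
-67 -57 56 0 0 -0
-84 -71 70 0 0 -0
CALL
0 0 14 0 0 -0
0 0 27 0 0 -0
0 0 41 0 0 -0
0 0 54 0 0 -0
0 -0 68 0 0 -0
```

Call:
jog_arm(increments=[{"tx": 0,"ty": 0,"tz": -10,"wx": 0,"wy": 0,"wz": 0,"gripper": 0.2},{"tx": 0,"ty": 0,"tz": -30,"wx": 0,"wy": 0,"wz": 0,"gripper": 0.2},{"tx": 0,"ty": 0,"tz": -50,"wx": 0,"wy": 0,"wz": 0,"gripper": 0.2},{"tx": 0,"ty": 0,"tz": -75,"wx": 0,"wy": 0,"wz": 0,"gripper": 0.2},{"tx": 0,"ty": 0,"tz": -96,"wx": 0,"wy": 0,"wz": 0,"gripper": 0.2}])

```text
time: 24.1
position: [0.5371, 0.3939, 0.1661]
tool_rot: [0.073, -2.615, 0.02]
ft_force: [1.1, 0.5, -4.1]
grip_width: 0.333
grip_force: 55.0
```

Call:
jog_arm(increments=[{"tx": 4,"ty": -20,"tz": 0,"wx": -0.01,"wy": -0.04,"wz": 0.04,"gripper": 0.2},{"tx": 8,"ty": -39,"tz": 0,"wx": -0.02,"wy": -0.07,"wz": 0.08,"gripper": 0.2},{"tx": 12,"ty": -59,"tz": -1,"wx": -0.03,"wy": -0.1,"wz": 0.11,"gripper": 0.2},{"tx": 17,"ty": -78,"tz": -1,"wx": -0.04,"wy": -0.14,"wz": 0.15,"gripper": 0.2},{"tx": 21,"ty": -97,"tz": -1,"wx": -0.05,"wy": -0.17,"wz": 0.19,"gripper": 0.2}])

```text
time: 24.52
position: [0.5239, 0.2949, 0.1768]
tool_rot: [-0.203, -2.782, 0.016]
ft_force: [-0.2, 0.5, -3.0]
grip_width: 0.33
grip_force: 55.0
```

Call:
jog_arm(increments=[{"tx": 0,"ty": -20,"tz": -2,"wx": -0.01,"wy": -0.04,"wz": 0.04,"gripper": 0.2},{"tx": 0,"ty": -40,"tz": -3,"wx": -0.02,"wy": -0.07,"wz": 0.08,"gripper": 0.2},{"tx": 1,"ty": -60,"tz": -5,"wx": -0.03,"wy": -0.1,"wz": 0.12,"gripper": 0.2},{"tx": 1,"ty": -80,"tz": -7,"wx": -0.04,"wy": -0.14,"wz": 0.16,"gripper": 0.2},{"tx": 1,"ty": -99,"tz": -8,"wx": -0.05,"wy": -0.17,"wz": 0.2,"gripper": 0.2}])

```text
time: 24.93
position: [0.5119, 0.1968, 0.1885]
tool_rot: [-0.515, -2.92, 0.013]
ft_force: [-0.3, -0.6, -4.3]
grip_width: 0.331
grip_force: 55.0
```

Call:
jog_arm(increments=[{"tx": -4,"ty": -20,"tz": -3,"wx": -0.01,"wy": -0.03,"wz": 0.04,"gripper": 0.2},{"tx": -8,"ty": -39,"tz": -5,"wx": -0.02,"wy": -0.07,"wz": 0.08,"gripper": 0.2},{"tx": -12,"ty": -58,"tz": -7,"wx": -0.04,"wy": -0.1,"wz": 0.12,"gripper": 0.2},{"tx": -16,"ty": -78,"tz": -9,"wx": -0.05,"wy": -0.14,"wz": 0.16,"gripper": 0.2},{"tx": -20,"ty": -97,"tz": -12,"wx": -0.06,"wy": -0.17,"wz": 0.2,"gripper": 0.2}])

```text
time: 25.35
position: [0.4991, 0.0985, 0.2002]
tool_rot: [0.853, 3.022, 0.004]
ft_force: [-0.0, -0.0, -4.1]
grip_width: 0.332
grip_force: 55.0
```

Call:
jog_arm(increments=[{"tx": -18,"ty": -15,"tz": 10,"wx": 0,"wy": 0,"wz": 0,"gripper": 0.2},{"tx": -36,"ty": -32,"tz": 20,"wx": 0,"wy": 0,"wz": 0,"gripper": 0.2},{"tx": -54,"ty": -54,"tz": 30,"wx": 0,"wy": 0,"wz": 0,"gripper": 0.2},{"tx": -75,"ty": -76,"tz": 40,"wx": 0,"wy": 0,"wz": 0,"gripper": 0.2},{"tx": -75,"ty": -76,"tz": 50,"wx": 0,"wy": 0,"wz": 0,"gripper": 0.2}])

```text
time: 25.77
position: [0.525, -0.0122, 0.15]
tool_rot: [0.863, 3.018, -0.002]
ft_force: [1.5, -1.7, -3.5]
grip_width: 0.336
grip_force: 55.0
```

Call:
jog_arm(increments=[{"tx": 0,"ty": 0,"tz": 0,"wx": 0,"wy": 0,"wz": 0,"gripper": 0.2},{"tx": 0,"ty": 0,"tz": 0,"wx": 0,"wy": 0,"wz": 0,"gripper": 0.2},{"tx": 0,"ty": 0,"tz": 0,"wx": 0,"wy": 0,"wz": 0,"gripper": 0.2},{"tx": 0,"ty": 0,"tz": 0,"wx": 0,"wy": 0,"wz": 0,"gripper": 0.2},{"tx": 0,"ty": 0,"tz": 0,"wx": 0,"wy": 0,"wz": 0,"gripper": 0.2}])

```text
time: 26.18
position: [0.525, -0.0027, 0.1506]
tool_rot: [0.846, 3.024, 0.006]
ft_force: [-0.2, 0.0, -2.9]
grip_width: 0.337
grip_force: 55.0
```

```bash
python3 - <<'E'
from h import *
D=down(np.radians(58.9)); s=ctrl.get_state(); print(s["position"],s["grip_width"],R.from_matrix(R.from_rotvec(s["tool_rot"]).as_matrix().T@D).as_rotvec(),s["joint_positions"].round(2))
plan([(D,P3([.525,-.004],.060),8)],rnd=0)
E
```

```text
[ 0.52504556 -0.0027132   0.15064283] 0.33706247350325486 [ 0.00406552  0.0005291  -0.00275871] [-0.52  0.1   0.51  1.87 -0.06  1.18  1.03]
CALL
-0 -0 11 0 0 -0
-0 -0 23 0 0 -0
-0 -1 34 0 0 -0
-0 -1 45 0 0 -0
-0 -1 57 0 0 -0
CALL
-0 -0 11 0 0 -0
-1 -0 22 0 0 -0
-1 -0 34 0 0 -0
-1 -0 34 0 0 -0
-1 -0 34 0 0 -0
```

Call:
jog_arm(increments=[{"tx": 0,"ty": 0,"tz": 15,"wx": 0,"wy": 0,"wz": 0,"gripper": 0.2},{"tx": 0,"ty": 0,"tz": 30,"wx": 0,"wy": 0,"wz": 0,"gripper": 0.2},{"tx": 0,"ty": -1,"tz": 45,"wx": 0,"wy": 0,"wz": 0,"gripper": 0.2},{"tx": 0,"ty": -1,"tz": 60,"wx": 0,"wy": 0,"wz": 0,"gripper": 0.2},{"tx": 0,"ty": -1,"tz": 72,"wx": 0,"wy": 0,"wz": 0,"gripper": 0.2}])

```text
time: 26.6
position: [0.5242, -0.0038, 0.0773]
tool_rot: [0.847, 3.025, 0.005]
ft_force: [-0.1, 0.0, -3.7]
grip_width: 0.335
grip_force: 55.0
```

Call:
jog_arm(increments=[{"tx": 0,"ty": 0,"tz": 8,"wx": 0,"wy": 0,"wz": 0,"gripper": 0.2},{"tx": 0,"ty": 0,"tz": 14,"wx": 0,"wy": 0,"wz": 0,"gripper": 0.2},{"tx": 0,"ty": 0,"tz": 18,"wx": 0,"wy": 0,"wz": 0,"gripper": 0.2},{"tx": 0,"ty": 0,"tz": 18,"wx": 0,"wy": 0,"wz": 0,"gripper": 0.2},{"tx": 0,"ty": 0,"tz": 18,"wx": 0,"wy": 0,"wz": 0,"gripper": 0.2}])

```text
time: 27.02
position: [0.5247, -0.0044, 0.0604]
tool_rot: [0.849, 3.023, 0.005]
ft_force: [-0.7, -0.2, -5.1]
grip_width: 0.334
grip_force: 55.0
```

Call:
jog_arm(increments=[{"tx": 0,"ty": 0,"tz": 0,"wx": 0,"wy": 0,"wz": 0,"gripper": 0.2},{"tx": 0,"ty": 0,"tz": 0,"wx": 0,"wy": 0,"wz": 0,"gripper": 0.2},{"tx": 0,"ty": 0,"tz": 0,"wx": 0,"wy": 0,"wz": 0,"gripper": 0.2},{"tx": 0,"ty": 0,"tz": 0,"wx": 0,"wy": 0,"wz": 0,"gripper": 0.2},{"tx": 0,"ty": 0,"tz": 0,"wx": 0,"wy": 0,"wz": 0,"gripper": 0.2}])

```text
time: 27.43
position: [0.5245, -0.0044, 0.0602]
tool_rot: [0.849, 3.023, 0.005]
ft_force: [-0.1, 0.9, -4.2]
grip_width: 0.331
grip_force: 55.0
```

```bash
python3 - <<'E'
from h import *
D=down(np.radians(58.9)); s=ctrl.get_state(); print(s["position"],s["grip_width"],s["ft_force"],R.from_matrix(R.from_rotvec(s["tool_rot"]).as_matrix().T@D).as_rotvec())
# refine from the top camera: hub top of gear in hand hidden; measure master phase there
vision.get_image("top"); w=vision.get_image("top"); np.save("pics/t8.npy",w,allow_pickle=True); cv2.imwrite("pics/t8.png",w["color"])
plan([(D,P3([.551,-.004],.059),8)],rnd=1)
E
```

```text
[ 0.52447958 -0.00440288  0.06020543] 0.3306046263340738 [-0.08267467  0.92485273 -4.23738135] [ 0.0035342   0.00028884 -0.00456277]
CALL
-2.8 1.8 0.1 0 0 -0
-5.6 3.5 0.3 0 0 -0
-8.4 5.3 0.4 0 0 -0
-11.3 7.1 0.6 0 0 -0
-14.1 8.9 0.7 0 0 -0
CALL
-2.8 1.7 0.1 0 0 -0
-5.6 3.5 0.3 0 0 -0
-8.4 5.3 0.4 0 0 -0
-8.4 5.3 0.4 0 0 -0
-8.4 5.3 0.4 0 0 -0
```

Call:
jog_arm(increments=[{"tx": -3,"ty": 2,"tz": 0,"wx": 0,"wy": 0,"wz": 0,"gripper": 0.2},{"tx": -6,"ty": 3.5,"tz": 0,"wx": 0,"wy": 0,"wz": 0,"gripper": 0.2},{"tx": -8.5,"ty": 5.5,"tz": 0,"wx": 0,"wy": 0,"wz": 0,"gripper": 0.2},{"tx": -11.5,"ty": 7,"tz": 0.5,"wx": 0,"wy": 0,"wz": 0,"gripper": 0.2},{"tx": -14,"ty": 9,"tz": 0.5,"wx": 0,"wy": 0,"wz": 0,"gripper": 0.2}])

```text
time: 27.95
position: [0.5414, -0.0042, 0.0594]
tool_rot: [0.849, 3.024, 0.004]
ft_force: [0.1, 0.1, -3.8]
grip_width: 0.331
grip_force: 55.0
```

Call:
jog_arm(increments=[{"tx": -2,"ty": 1,"tz": 0,"wx": 0,"wy": 0,"wz": 0,"gripper": 0.2},{"tx": -4,"ty": 2.5,"tz": 0,"wx": 0,"wy": 0,"wz": 0,"gripper": 0.2},{"tx": -6,"ty": 4,"tz": 0,"wx": 0,"wy": 0,"wz": 0,"gripper": 0.2},{"tx": -8.5,"ty": 5.5,"tz": 0,"wx": 0,"wy": 0,"wz": 0,"gripper": 0.2},{"tx": -8.5,"ty": 5.5,"tz": 0,"wx": 0,"wy": 0,"wz": 0,"gripper": 0.2}])

```text
time: 28.37
position: [0.5518, -0.0037, 0.0596]
tool_rot: [0.849, 3.023, 0.005]
ft_force: [1.4, -0.2, -3.7]
grip_width: 0.328
grip_force: 55.0
```

Call:
jog_arm(increments=[{"tx": 0,"ty": 0,"tz": 0,"wx": 0,"wy": 0,"wz": 0,"gripper": 0.2},{"tx": 0,"ty": 0,"tz": 0,"wx": 0,"wy": 0,"wz": 0,"gripper": 0.2},{"tx": 0,"ty": 0,"tz": 0,"wx": 0,"wy": 0,"wz": 0,"gripper": 0.2},{"tx": 0,"ty": 0,"tz": 0,"wx": 0,"wy": 0,"wz": 0,"gripper": 0.2},{"tx": 0,"ty": 0,"tz": 0,"wx": 0,"wy": 0,"wz": 0,"gripper": 0.2}])

```text
time: 28.78
position: [0.551, -0.0038, 0.0596]
tool_rot: [0.849, 3.024, 0.005]
ft_force: [-0.6, -0.0, -5.0]
grip_width: 0.333
grip_force: 55.0
```

```bash
python3 - <<'E'
from h import *
s=ctrl.get_state(); print(s["position"],s["ft_force"],s["torque"])
vision.get_image("wrist"); w=vision.get_image("wrist"); np.save("pics/w9.npy",w,allow_pickle=True); cv2.imwrite("pics/w9.png",w["color"])
for b in vision.spot_in("wrist","master_mid")[:3]: print(b)
# dot: brightest blob near its expected pixel
for nm,c in(("wrist",w),("top",vision.get_image("top"))):
    e=proj(c,[MA[0]+.0067,MA[1]+.0445,.046])[0]; print(nm,e)
    x,y=e.round().astype(int)
    if 15<x<545 and 15<y<405:
        g=c["color"].min(2)[y-12:y+13,x-12:x+13]; i=np.unravel_index(g.argmax(),g.shape); print(g.max(),np.median(g),(x-12+i[1],y-12+i[0]))
E
```

```text
[ 0.55104489 -0.00376435  0.05959185] [-0.57246981 -0.00600885 -4.98099375] [-0.01740457  0.03558206  0.01155516]
{'bbox': [276.4, 333.3, 330.6, 356.4], 'conf': 0.82}
wrist [431.13208379 349.98461822]
65 59.0 (np.int64(420), np.int64(350))
top [257.78943158 170.15733611]
202 101.0 (np.int64(257), np.int64(158))
```

Call:
jog_arm(increments=[{"tx": 0,"ty": 0,"tz": 0,"wx": 0,"wy": 0,"wz": 0.06,"gripper": 0.2},{"tx": 0,"ty": 0,"tz": 0,"wx": 0,"wy": 0,"wz": 0.12,"gripper": 0.2},{"tx": 0,"ty": 0,"tz": 0,"wx": 0,"wy": 0,"wz": 0.18,"gripper": 0.2},{"tx": 0,"ty": 0,"tz": 0,"wx": 0,"wy": 0,"wz": 0.24,"gripper": 0.2},{"tx": 0,"ty": 0,"tz": 0,"wx": 0,"wy": 0,"wz": 0.3,"gripper": 0.2}])

```text
time: 29.4
position: [0.5508, -0.0034, 0.0594]
tool_rot: [-1.295, -2.862, -0.005]
ft_force: [0.1, 0.4, -3.8]
grip_width: 0.332
grip_force: 55.0
```

```bash
python3 - <<'E'
from h import *
s=ctrl.get_state(); print(s["position"],s["ft_force"],s["torque"],s["joint_positions"].round(2))
E
```

```text
[ 0.55075887 -0.00338692  0.05942412] [ 0.09957319  0.39017623 -3.82144114] [0.11126464 0.08059579 0.07157742] [-0.52  0.28  0.54  1.9  -0.17  1.01  0.82]
```

Call:
jog_arm(increments=[{"tx": 0,"ty": 0,"tz": 0,"wx": 0,"wy": 0,"wz": 0.08,"gripper": 0.2},{"tx": 0,"ty": 0,"tz": 0,"wx": 0,"wy": 0,"wz": 0.16,"gripper": 0.2},{"tx": 0,"ty": 0,"tz": 0,"wx": 0,"wy": 0,"wz": 0.24,"gripper": 0.2},{"tx": 0,"ty": 0,"tz": 0,"wx": 0,"wy": 0,"wz": 0.32,"gripper": 0.2},{"tx": 0,"ty": 0,"tz": 0,"wx": 0,"wy": 0,"wz": 0.4,"gripper": 0.2}])

```text
time: 29.82
position: [0.5506, -0.0032, 0.0594]
tool_rot: [-1.838, -2.546, -0.005]
ft_force: [-0.9, 0.3, -4.3]
grip_width: 0.334
grip_force: 55.0
```

Call:
jog_arm(increments=[{"tx": 0,"ty": 0,"tz": 0,"wx": 0,"wy": 0,"wz": 0.08,"gripper": 0.2},{"tx": 0,"ty": 0,"tz": 0,"wx": 0,"wy": 0,"wz": 0.16,"gripper": 0.2},{"tx": 0,"ty": 0,"tz": 0,"wx": 0,"wy": 0,"wz": 0.24,"gripper": 0.2},{"tx": 0,"ty": 0,"tz": 0,"wx": 0,"wy": 0,"wz": 0.32,"gripper": 0.2},{"tx": 0,"ty": 0,"tz": 0,"wx": 0,"wy": 0,"wz": 0.4,"gripper": 0.2}])

```text
time: 30.23
position: [0.5511, -0.0032, 0.0596]
tool_rot: [-2.307, -2.13, -0.005]
ft_force: [-1.1, 0.7, -3.0]
grip_width: 0.334
grip_force: 55.0
```

Call:
jog_arm(increments=[{"tx": 0,"ty": 0,"tz": 0,"wx": 0,"wy": 0,"wz": 0.05,"gripper": 0.2},{"tx": 0,"ty": 0,"tz": 0,"wx": 0,"wy": 0,"wz": 0.1,"gripper": 0.2},{"tx": 0,"ty": 0,"tz": 0,"wx": 0,"wy": 0,"wz": 0.1,"gripper": 0.2},{"tx": 0,"ty": 0,"tz": 0,"wx": 0,"wy": 0,"wz": 0.1,"gripper": 0.2},{"tx": 0,"ty": 0,"tz": 0,"wx": 0,"wy": 0,"wz": 0.1,"gripper": 0.2}])

```text
time: 30.65
position: [0.551, -0.0036, 0.0595]
tool_rot: [-2.406, -2.018, -0.005]
ft_force: [-0.4, 1.8, -4.2]
grip_width: 0.333
grip_force: 55.0
```

```bash
python3 - <<'E'
from h import *
s=ctrl.get_state(); C=R.from_rotvec(s["tool_rot"]).as_matrix(); print(s["position"],s["ft_force"],s["torque"],np.degrees(np.arctan2(C[1,1],C[0,1])),s["grip_width"])
w=vision.get_image("wrist"); vision.get_image("top"); t=vision.get_image("top"); np.save("pics/t10.npy",t,allow_pickle=True)
a=t["color"][135:215,235:315]; b=w["color"]
cv2.imwrite("pics/m10.png",np.hstack([cv2.resize(a,(420,420),interpolation=cv2.INTER_CUBIC),cv2.resize(b,(380,420))]))
E
```

```text
[ 0.55099462 -0.0035963   0.05951285] [-0.35798385  1.84035711 -4.19378901] [-0.02302547  0.17546346 -0.00179729] -10.031591206006455 0.3334379137601511
```

View pics/m10.png

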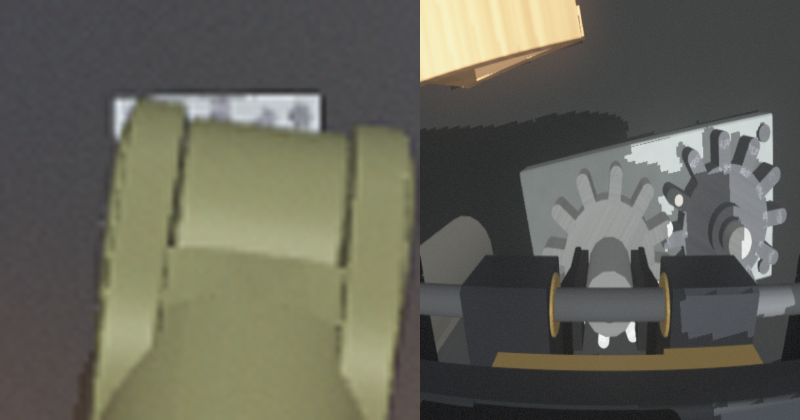

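Call:
jog_arm(increments=[{"tx": -1,"ty": -6,"tz": 0,"wx": 0,"wy": 0,"wz": 0,"gripper": 0.2},{"tx": -2,"ty": -12,"tz": 0,"wx": 0,"wy": 0,"wz": 0,"gripper": 0.2},{"tx": -3,"ty": -18,"tz": 0,"wx": 0,"wy": 0,"wz": 0,"gripper": 0.2},{"tx": -4,"ty": -24,"tz": -4,"wx": 0,"wy": 0,"wz": 0,"gripper": 0.2},{"tx": -5,"ty": -30,"tz": -20,"wx": 0,"wy": 0,"wz": 0,"gripper": 0.2}])

```text
time: 31.22
position: [0.5177, -0.0037, 0.0778]
tool_rot: [-2.406, -2.015, 0.002]
ft_force: [-0.4, 0.1, -3.7]
grip_width: 0.332
grip_force: 55.0
```

Call:
jog_arm(increments=[{"tx": 0,"ty": 0,"tz": -30,"wx": 0,"wy": 0,"wz": 0,"gripper": 0.2},{"tx": 0,"ty": 0,"tz": -65,"wx": 0,"wy": 0,"wz": 0,"gripper": 0.2},{"tx": 0,"ty": 0,"tz": -100,"wx": 0,"wy": 0,"wz": 0,"gripper": 0.2},{"tx": 0,"ty": 0,"tz": -120,"wx": 0,"wy": 0,"wz": 0,"gripper": 0.2},{"tx": 0,"ty": 0,"tz": -120,"wx": 0,"wy": 0,"wz": 0,"gripper": 0.2}])

```text
time: 31.63
position: [0.5233, -0.0041, 0.2048]
tool_rot: [2.407, 2.015, 0.019]
ft_force: [1.7, -0.8, -3.6]
grip_width: 0.333
grip_force: 55.0
```

```bash
python3 - <<'E'
from h import *
s=ctrl.get_state(); print(s["position"],s["ft_force"])
D=down(np.radians(-10)); b=bay(0); print(b)
plan([(D,P3(b,.16),10)],rnd=0)
E
```

```text
[ 0.52328712 -0.00405493  0.20483458] [ 1.71268719 -0.76927837 -3.5791897 ]
[ 0.4802 -0.2796]
CALL
-28 1 4 0 -0 -0
-56 1 9 0 -0 -0
-84 2 13 0 -0 -0
-112 2 17 0 -0 -0
-140 3 21 0.01 -0 -0
CALL
-27 0 5 -0 -0 -0
-55 1 9 -0 -0.01 -0
-83 2 13 -0 -0.01 -0
-111 2 17 -0 -0.01 -0
-139 3 22 0 -0.01 -0
```

Call:
jog_arm(increments=[{"tx": -28,"ty": 1,"tz": 4,"wx": 0,"wy": 0,"wz": 0,"gripper": 0.2},{"tx": -56,"ty": 1,"tz": 9,"wx": 0,"wy": 0,"wz": 0,"gripper": 0.2},{"tx": -84,"ty": 2,"tz": 13,"wx": 0,"wy": 0,"wz": 0,"gripper": 0.2},{"tx": -112,"ty": 2,"tz": 17,"wx": 0,"wy": 0,"wz": 0,"gripper": 0.2},{"tx": -140,"ty": 3,"tz": 21,"wx": 0.01,"wy": 0,"wz": 0,"gripper": 0.2}])

```text
time: 32.05
position: [0.4967, -0.143, 0.1764]
tool_rot: [-2.4, -2.01, 0.006]
ft_force: [0.8, 0.1, -4.8]
grip_width: 0.328
grip_force: 55.0
```

Call:
jog_arm(increments=[{"tx": -27,"ty": 0,"tz": 5,"wx": 0,"wy": 0,"wz": 0,"gripper": 0.2},{"tx": -55,"ty": 1,"tz": 9,"wx": 0,"wy": 0,"wz": 0,"gripper": 0.2},{"tx": -83,"ty": 2,"tz": 13,"wx": 0,"wy": 0,"wz": 0,"gripper": 0.2},{"tx": -111,"ty": 2,"tz": 17,"wx": 0,"wy": 0,"wz": 0,"gripper": 0.2},{"tx": -139,"ty": 3,"tz": 22,"wx": 0,"wy": 0,"wz": 0,"gripper": 0.2}])

```text
time: 32.47
position: [0.4756, -0.2801, 0.1541]
tool_rot: [-2.401, -2.01, 0.006]
ft_force: [1.0, 1.4, -4.2]
grip_width: 0.333
grip_force: 55.0
```

Call:
jog_arm(increments=[{"tx": 0,"ty": 0,"tz": 0,"wx": 0,"wy": 0,"wz": 0,"gripper": 0.2},{"tx": 0,"ty": 0,"tz": 0,"wx": 0,"wy": 0,"wz": 0,"gripper": 0.2},{"tx": 0,"ty": 0,"tz": 0,"wx": 0,"wy": 0,"wz": 0,"gripper": 0.2},{"tx": 0,"ty": 0,"tz": 0,"wx": 0,"wy": 0,"wz": 0,"gripper": 0.2},{"tx": 0,"ty": 0,"tz": 0,"wx": 0,"wy": 0,"wz": 0,"gripper": 0.2}])

```text
time: 32.88
position: [0.4776, -0.2779, 0.1553]
tool_rot: [-2.399, -2.014, 0.005]
ft_force: [0.0, 0.6, -4.4]
grip_width: 0.335
grip_force: 55.0
```

```bash
python3 - <<'E'
from h import *
s=ctrl.get_state(); print(s["position"],s["ft_force"],s["joint_positions"].round(2))
D=down(np.radians(-10)); b=bay(0); plan([(D,P3(b,.045),5)],rnd=0,ar=3)
E
```

```text
[ 0.47759864 -0.27785166  0.15531158] [ 0.01341119  0.646007   -4.35258891] [-0.34  0.23  0.93  1.8  -0.2   1.22  0.48]
CALL
-0 1 22 -0.002 -0.001 0
-1 2 44 -0.004 -0.002 0
-1 2 66 -0.005 -0.002 0
-1 3 88 -0.007 -0.003 0
-2 4 110 -0.009 -0.004 0
```

Contact is expected at tip z ≈ 0.039.

Call:
jog_arm(increments=[{"tx": 0,"ty": 1,"tz": 25,"wx": 0,"wy": 0,"wz": 0,"gripper": 0.2},{"tx": -1,"ty": 2,"tz": 50,"wx": 0,"wy": 0,"wz": 0,"gripper": 0.2},{"tx": -1,"ty": 3,"tz": 75,"wx": -0.01,"wy": 0,"wz": 0,"gripper": 0.2},{"tx": -2,"ty": 4,"tz": 95,"wx": -0.01,"wy": 0,"wz": 0,"gripper": 0.2},{"tx": -2,"ty": 4,"tz": 107,"wx": -0.01,"wy": 0,"wz": 0,"gripper": 0.2}])

```text
time: 33.3
position: [0.4793, -0.2797, 0.0464]
tool_rot: [-2.404, -2.017, -0.003]
ft_force: [-0.4, -0.2, -4.0]
grip_width: 0.333
grip_force: 55.0
```

Call:
jog_arm(increments=[{"tx": 0,"ty": 0,"tz": 1,"wx": 0,"wy": 0,"wz": 0,"gripper": 0.2},{"tx": 0,"ty": 0,"tz": 2,"wx": 0,"wy": 0,"wz": 0,"gripper": 0.2},{"tx": 0,"ty": 0,"tz": 4,"wx": 0,"wy": 0,"wz": 0,"gripper": 0.2},{"tx": 0,"ty": 0,"tz": 5,"wx": 0,"wy": 0,"wz": 0,"gripper": 0.2},{"tx": 0,"ty": 0,"tz": 6,"wx": 0,"wy": 0,"wz": 0,"gripper": 0.2}])

```text
time: 33.72
position: [0.4809, -0.2818, 0.0437]
tool_rot: [2.408, 2.017, 0.007]
ft_force: [0.4, -0.3, -3.7]
grip_width: 0.328
grip_force: 55.0
```

Call:
jog_arm(increments=[{"tx": 0,"ty": 0,"tz": 1,"wx": 0,"wy": 0,"wz": 0,"gripper": 0.2},{"tx": 0,"ty": 0,"tz": 1,"wx": 0,"wy": 0,"wz": 0,"gripper": 0.2},{"tx": 0,"ty": 0,"tz": 1,"wx": 0,"wy": 0,"wz": 0,"gripper": 0.2},{"tx": 0,"ty": 0,"tz": 1,"wx": 0,"wy": 0,"wz": 0,"gripper": 0.2},{"tx": 0,"ty": 0,"tz": 1,"wx": 0,"wy": 0,"wz": 0,"gripper": 0.2}])

```text
time: 34.13
position: [0.48, -0.2816, 0.0417]
tool_rot: [-2.408, -2.016, -0.005]
ft_force: [-0.6, -0.4, -4.0]
grip_width: 0.334
grip_force: 55.0
```

Call:
jog_arm(increments=[{"tx": 0,"ty": 0,"tz": 1,"wx": 0,"wy": 0,"wz": 0,"gripper": 0.2},{"tx": 0,"ty": 0,"tz": 2,"wx": 0,"wy": 0,"wz": 0,"gripper": 0.2},{"tx": 0,"ty": 0,"tz": 3,"wx": 0,"wy": 0,"wz": 0,"gripper": 0.2},{"tx": 0,"ty": 0,"tz": 3,"wx": 0,"wy": 0,"wz": 0,"gripper": 0.2},{"tx": 0,"ty": 0,"tz": 3,"wx": 0,"wy": 0,"wz": 0,"gripper": 0.2}])

```text
time: 34.55
position: [0.48, -0.2815, 0.0388]
tool_rot: [-2.408, -2.016, -0.005]
ft_force: [-2.6, 0.6, -0.4]
grip_width: 0.33
grip_force: 55.0
```

Contact is just starting, so I'll go 0.5 mm further, release, and lift.

Call:
jog_arm(increments=[{"tx": 0,"ty": 0,"tz": 0.5,"wx": 0,"wy": 0,"wz": 0,"gripper": 0.2},{"tx": 0,"ty": 0,"tz": 0.5,"wx": 0,"wy": 0,"wz": 0,"gripper": 0.2},{"tx": 0,"ty": 0,"tz": 0.5,"wx": 0,"wy": 0,"wz": 0,"gripper": 0.8},{"tx": 0,"ty": 0,"tz": 0.5,"wx": 0,"wy": 0,"wz": 0,"gripper": 0.8},{"tx": 0,"ty": 0,"tz": 0.5,"wx": 0,"wy": 0,"wz": 0,"gripper": 0.8}])

```text
time: 34.97
position: [0.4805, -0.2819, 0.0383]
tool_rot: [2.408, 2.017, 0.005]
ft_force: [-0.1, 0.5, -0.3]
grip_width: 0.477
grip_force: 0.0
```

Call:
jog_arm(increments=[{"tx": 0,"ty": 0,"tz": 0,"wx": 0,"wy": 0,"wz": 0,"gripper": 0.8},{"tx": 0,"ty": 0,"tz": 0,"wx": 0,"wy": 0,"wz": 0,"gripper": 0.8},{"tx": 0,"ty": 0,"tz": 0,"wx": 0,"wy": 0,"wz": 0,"gripper": 0.8},{"tx": 0,"ty": 0,"tz": -10,"wx": 0,"wy": 0,"wz": 0,"gripper": 0.8},{"tx": 0,"ty": 0,"tz": -35,"wx": 0,"wy": 0,"wz": 0,"gripper": 0.8}])

```text
time: 35.38
position: [0.4777, -0.2804, 0.0712]
tool_rot: [-2.404, -2.013, 0.001]
ft_force: [0.4, 1.6, -0.8]
grip_width: 0.78
grip_force: 0.0
```

Call:
jog_arm(increments=[{"tx": 0,"ty": 0,"tz": -35,"wx": 0,"wy": 0,"wz": 0,"gripper": 0.8},{"tx": 0,"ty": 0,"tz": -75,"wx": 0,"wy": 0,"wz": 0,"gripper": 0.8},{"tx": 0,"ty": 0,"tz": -115,"wx": 0,"wy": 0,"wz": 0,"gripper": 0.8},{"tx": 0,"ty": 0,"tz": -140,"wx": 0,"wy": 0,"wz": 0,"gripper": 0.8},{"tx": 0,"ty": 0,"tz": -140,"wx": 0,"wy": 0,"wz": 0,"gripper": 0.8}])

```text
time: 35.8
position: [0.4824, -0.2844, 0.2198]
tool_rot: [2.403, 2.011, 0.014]
ft_force: [0.6, -0.1, 0.5]
grip_width: 0.797
grip_force: 0.0
```

```bash
python3 - <<'E'
from h import *
s=ctrl.get_state(); print(s["time"],s["position"],s["ft_force"])
for cam in("scene","top"):
    w=vision.get_image(cam)
    for k,n in((1,"g8_mid"),(0,"g12_mid"),(-1,"g18_mid")):
        print(cam,n,"expect",proj(w,P3(bay(k),.025))[0].round(1),[((np.array(b["bbox"][:2])+b["bbox"][2:])/2).round(1).tolist()+[round(b["conf"],2)] for b in vision.spot_in(cam,n)])
E
```

```text
35.8 [ 0.48244798 -0.2843739   0.21981134] [ 0.56158095 -0.14015659  0.53358776]
scene g8_mid expect [263.5 183.3] [[322.0, 302.5, 0.7], [265.2, 182.4, 0.6], [238.4, 175.6, 0.46], [212.2, 155.4, 0.44]]
scene g12_mid expect [236.7 168.9] [[235.5, 167.3, 0.89], [289.3, 158.3, 0.48]]
scene g18_mid expect [211.6 155.4] [[370.0, 313.0, 0.77], [439.4, 247.6, 0.59], [214.2, 155.8, 0.56]]
top g8_mid expect [340.9 239. ] [[341.8, 237.2, 0.79]]
top g12_mid expect [386.9 233. ] [[342.0, 237.8, 0.68], [277.3, 174.0, 0.61], [389.0, 234.5, 0.6], [185.3, 321.7, 0.48]]
top g18_mid expect [432.  227.1] [[123.3, 184.9, 0.92], [119.3, 311.6, 0.75]]
```

```bash
python3 -c "
from bench import ctrl
print(ctrl.close_job())"
```

```text
the job is handed in; nothing more can be done
None
```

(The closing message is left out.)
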